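# Clamp the juicer's lid, refit its run knob and hold it pressed in

### The job

The juicer on the bar has just been cleaned: its wire lid clamp still stands open and its run knob lies loose on the worktop. First, as the safety lock, swing the clamp forward over the lid and down until its crossbar rests right home in the catch at the lid's front; then turn the knob so that the flat in its bore meets the flat of the D-shaped shaft, push it fully onto the shaft, and press knob and shaft down together against the spring, to the bottom, to run the juicer. It runs only while pressed, so finish with the gripper still holding the knob pressed in, and leave the cup, glass and other bar things where they stand.

Things in the scene. Friction and masses are not known exactly. Their poses are not given: they have to be found in the camera images.
- juicer: Juicer, fixed: aluminium base, top deck 100 mm above the worktop. Origin on the worktop; base x -105 to +105, y -170 to +180 mm; -x is its front, z up. Left half (axis x 0, y +65): steel bowl, 170 mm wide, grey lid, 178 mm wide, top 174 mm high, and feed chute with pusher (x +8, y +110, 62 mm wide, 221 mm high). Front: spout with a cup below. Right half: collar of the run switch.
- catch_seat (a point): Where the crossbar's axis lies when home in the catch, a steel bracket with upturned lip, 20 mm wide, at the lid's front. On the juicer at x -112, y +101 mm, 185 mm above the worktop; the lip's top is 196 mm high. Juicer's axes.
- clamp_hinge (a point): Middle of the clamp's hinge axis, which runs along y. On the bowl's axis, 115 mm above the worktop; fixed, with the juicer's axes.
- clamp (a joint): Angle of the clamp (rad), a U of 8 mm steel wire, 198 mm wide, over the lid. 0: home in the catch, crossbar 112 mm in front of and 70 mm above the hinge axis (132 mm from it). Grows as the crossbar swings up and back; stop at 1.6. Starts open at 1.15 to 1.58, leaning back past upright. Stiff hinge: it stays where it is left; it takes 1 to 3 N at the crossbar all the way to the stop at 0.
- clamp_grip (a point): Middle of the black round grip sleeve on the clamp's crossbar: 16 mm thick, 64 mm long along the crossbar (y), 30 mm right of the clamp's middle. Moves and turns with the clamp. Closed, it is 185 mm above the worktop, just in front of the lid; nothing stands in front of it or within 15 mm under it.
- shaft_tip (a point): Tip of the upright steel D-shaft on the juicer's right half, in a black collar 74 mm wide. Shaft 16 mm thick, with one flat 2.5 mm from its axis on the -x side; tip chamfered 1 mm, 25 mm above the collar, 128 mm above the worktop unpressed. z up. A raised 10 mm steel tick on the collar marks the flat's side, toward the juicer's front within 0.35 rad. The shaft does not turn. Moves down with the shaft.
- shaft (a joint): How far the shaft is pressed down (m): 0 free, 0.005 at the bottom stop. Spring: about 3 N to start, about 8 N at the bottom.
- knob: Run knob, black plastic, 70 g, standing on its round skirt on the worktop right of the juicer. Origin under its centre, z up. Skirt 52 mm wide, 18 mm high; on it, along x, a grip bar 14 mm thick (y), top 42 mm high, parallel from x +20 to -14 mm, then narrowing to a pointed nose at x -33 mm. It fits the shaft only with its x axis within about 0.2 rad of the shaft's: nose over flat and tick.
- knob_bore (a point): Centre of the closed end of the knob's D-shaped bore, 18 mm above its underside; the knob's axes. Bore 17.6 mm wide, open below, its flat 3.3 mm from the axis on the -x (nose) side, mouth chamfered 1 mm. Fully on, this point is at the shaft's tip and the underside about 7 mm above the collar; 2.5 mm when pressed to the bottom.
- knob_nose (a point): The pointed end of the knob's grip bar, at x -33 mm, 30 mm above the knob's underside, on the same side as the flat in the bore.
- juice_cup: Bystander: plain steel cup, 65 mm wide, 57 mm high, under the juicer's spout. Origin under its centre.
- jigger: Bystander: double-cone steel measure, 43 mm wide, 73 mm high, at the back right. Origin under its centre.
- shaker: Bystander: steel cocktail shaker, 69 mm wide, 179 mm high, at the back right. Origin under its centre.
- opener: Bystander: bottle opener with a black handle, 174 x 41 x 20 mm, lying at the front right. Origin under its centre.
- coasters: Bystander: stack of round pulp coasters, 96 mm wide, 13 mm high, at the front right. Origin under its centre.
- tumbler: Bystander: upright glass tumbler, 78 mm wide, 92 mm high, on the right. Origin under its centre.
Things that resemble listed ones, but are neither listed nor needed, are in the scene too. Leave any pink or red look-alike of the knob alone.

How it is judged:
On the way, in this order (a step that is already met when the one before it is completed fails the run):
1. the clamp is swung over the lid and rests in its catch (value of joint clamp below 0.06 rad), for 0.2 s.
2. the knob is pushed fully onto the shaft, flat to flat (z of knob_bore in the frame of shaft_tip below 0.0025 m and horizontal distance between knob_bore and shaft_tip below 0.004 m and angle between the x axis of knob and the x axis of shaft_tip, either way round below 0.3 rad and x of knob_nose in the frame of shaft_tip below -0.025 m and angle between knob's own z axis and vertical below 0.12 rad and value of joint clamp below 0.06 rad), for 0.1 s.
At the end, for the whole second after the job is handed in: Clamp within 0.06 rad of home in its catch; knob upright, fully on the D-shaft (bore end within 2.5 mm of the tip in height, 4 mm sideways, nose over the flat, within 0.3 rad); shaft pressed at least 3.5 of its 5 mm, the fingers still pressing the knob with over 2 N, at rest (all of step 2 and value of joint shaft above 0.0035 m and contact force between the fingers and knob above 2 N and linear speed of knob below 0.02 m/s); the arm keeps its last pose, push and grip.
It fails at once if a bar thing standing around is pushed away (distance of any of juice_cup, jigger, shaker, opener, coasters, tumbler from where it was at the start of the episode above 0.04 m).
It fails at once if a bar thing standing around is knocked over (angle between any of juice_cup, jigger, shaker, opener, coasters, tumbler's own z axis and vertical above 0.5 rad).
It also fails if it takes over 61 s, if anything falls off the work surface, if the arm or the gripper's body presses on something with over 40 N, if the wrist force passes 120 N, or if a joint passes its speed limit or range.

### The arm

A 6-joint arm with a two-finger parallel gripper is mounted at the origin on the work surface; the furniture and walls round the work are solid. World frame = base frame: x ahead of the robot, y to its left, z up, the work surface at z = 0. Lengths are in m, angles in rad, forces in N, time in s.
With the tool pointing down it reaches from about 0.25 to 0.775 m from the base axis. Payload 4 kg.
Tool frame: the origin (TCP) lies between the finger pads; the fingertips stand 14 mm ahead of it and the grasp point (between the pads) lies 5 mm behind it (robot.tips_ahead is the distance from the TCP to the fingertips, in m); z points along the fingers, y is the direction in which the jaws open and shut (so a half turn about z gives the same grasp; the last joint's range is limited). The gripper opens to 94 mm and grips with 3 to 60 N. Pads are 16 mm wide; open, the fingers measure 119 mm over their backs; the gripper's body (75 mm by 177 mm) begins 78 mm behind the grasp point.
Start: joints at [1.141, 0.087, 1.371, -0, 1.684, -0.103], TCP at [0.177, 0.521, 0.22] pointing down, gripper open.
Joint ranges: [-3.1, 3.1], [-0.76, 2.03], [0.27, 2.55], [-1.08, 4.22], [0.17, 2.65], [-2.57, 2.57]. Speed limits (rad/s): [2.79, 2.79, 3.14, 3.14, 3.14, 3.14].

### API

Orientations are given as [roll, pitch, yaw] about the fixed x, y, z axes, in that order (R = Rz(yaw) Ry(pitch) Rx(roll)).
In Python, from bench import robot, optics, job gives the robot as it stands.
- The arm moves only by the tool apply_moves, never from a script. Its argument "moves" is a list of rows, each a list of 3 entries, a list of its own where there are three numbers: the shift along the tool's x, y, z in cm, then the turn, a rotation vector about the tool's x, y, z in rad, then the opening, from 0 (shut) to 1 (fully open). In form: [[[tx, ty, tz], [rx, ry, rz], grip], ...]. A call has exactly 10 rows; each row is the pose to reach, as a shift and turn from the pose commanded when the call began, along the tool's axes at that moment; what a row does not reach only later rows make up. A row lasts 1/12 s, in which the tool goes at most 41.7 mm and 7.16 degrees, less where a joint would pass 70% of its speed; a pose out of reach is approached as far as the arm can. A call with a gripper value outside its range is refused whole. The fingers move at their own pace and stop on an object; the grip force is fixed at half the most. Time passes only in rows, so rows that repeat a pose let the fingers close, or fill a call up. It gives the time, the measured TCP pose, the force and the opening at its end, in the units of the state.
- robot.get_obs(): the state, without advancing time (a new reading comes with each control period).
- optics.snapshot(name): name is "scene" or "top"; returns the picture (480x640x3 uint8, red, green, blue); there is no depth.
- optics.get_calibration(name): a dict with "fx", "fy", "cx", "cy" (pixels), "k1" (the pictures are not rectified: a ray, as slopes to the right and down, at radius r is drawn at 1 + k1 r^2 times it, then the intrinsics apply), "rvec" (rotation vector, rad) and "tvec" (3), from world to camera coordinates, as OpenCV has them. Camera axes: x right, y down, z forward; pixel columns grow to the right and rows downward; lengths in m; the calibration is good to about 2 mm. A picture is of the moment at which its call begins. get_calibration takes no time and is no camera call.
- job.close_job(): hands the job in, once; it reports no verdict.
The state is a dict: "time": time; "joint_positions": joint angles; "qvel": joint speeds; "joint_torque": joint torques, N m; "tool_pos": TCP position; "ee_rot": TCP orientation; "wrist_force": force on the tool from outside, world axes, zero at the start; "wrist_torque": the same for the moment, N m; "width": finger opening in m.
Only numpy, scipy, OpenCV 4.12 (cv2) and the standard library are available. Lean on these libraries where they do the work, as an engineer would, in place of code of your own. Each camera call takes 0.05 s, during which the arm holds its last target.

## Working session

There is one attempt and no reset: what is moved stays moved. The work goes in short steps, Python scripts to look and compute and a tool call to move; the robot and the scene stay as the last step left them, time stands still between calls to the robot, and variables do not carry over. Pictures are saved under pics/ and viewed, and the job is handed in when it is done.

Besides the shell and the picture viewer there is one more tool, called after ">>>" by a JSON object that holds its "name" and its "arguments". apply_moves: Moves the arm, as the interface text tells. Its arguments: {"type":"object","properties":{"moves":{"type":"array"}},"required":["moves"]}

```bash
mkdir -p pics; ls; python3 - <<'E'
from bench import robot, optics, job
import cv2
for n in ("scene","top"):
    im=optics.snapshot(n); cv2.imwrite(f"pics/{n}0.png",im[:,:,::-1]); print(optics.get_calibration(n))
print(robot.get_obs())
E
```

```text
pics
{'fx': 480.97930516967074, 'fy': 480.97930516967074, 'cx': 316.5307535887263, 'cy': 233.0811347294046, 'k1': -0.056133970632398306, 'rvec': array([ 1.28333618, -2.21316907,  0.97003722]), 'tvec': array([0.0774376 , 0.46963292, 1.04574838])}
{'fx': 576.9002628793577, 'fy': 576.9002628793577, 'cx': 317.2843325574858, 'cy': 244.2715559555843, 'k1': 0.03002165467618884, 'rvec': array([ 2.13527253, -1.6433208 ,  0.44914786]), 'tvec': array([-0.3190202 ,  0.4279661 ,  1.36243543])}
{'time': 0.1, 'joint_positions': array([ 1.14091827e+00,  8.78773507e-02,  1.37205879e+00, -2.71666965e-05,
        1.68362533e+00, -1.03077548e-01]), 'qvel': array([ 0.00151539, -0.00089037, -0.00405703, -0.00093872, -0.00139981,
       -0.00030892]), 'joint_torque': array([ 3.20443127e-03, -3.41252553e+01, -3.03301942e+01,  7.20605417e-02,
        3.04056890e-02, -1.10463941e-04]), 'tool_pos': array([0.1763656 , 0.52046787, 0.21844575]), 'ee_rot': array([-3.13963151e+00, -1.75724856e-04,  2.81478894e+00]), 'wrist_force': array([-0.19341279, -0.63038   , -0.59753981]), 'wrist_torque': array([0.03528255, 0.01822307, 0.04422347]), 'width': 0.09404835256594325}
```

View pics/scene0.png

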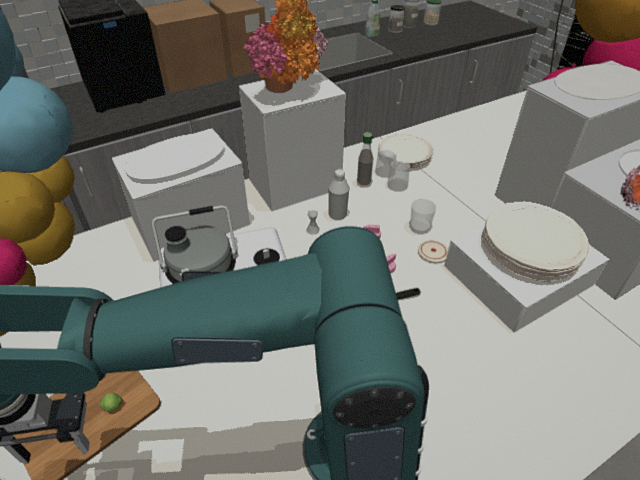

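View pics/top0.png

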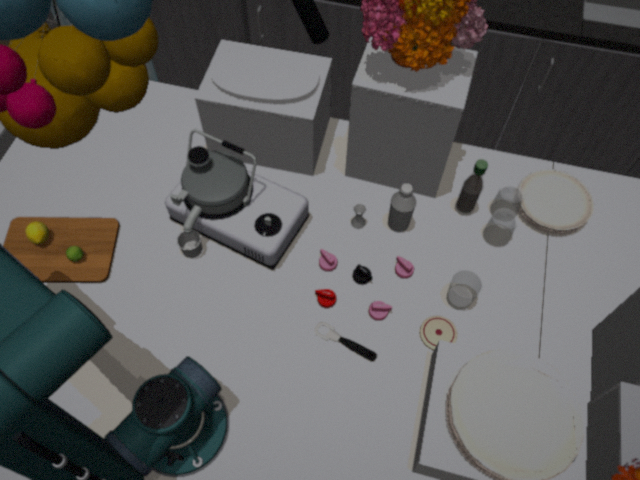

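Candidates for the knob in top view: black (362,273), pink (327,260), (403,267), (379,310), and red (325,297). The black one matches the description, so I'll check it in close crops.

```bash
cat > h.py <<'E'
import numpy as np, cv2
from bench import robot, optics, job
from scipy.optimize import least_squares
C={n:optics.get_calibration(n) for n in("scene","top")}
def proj(n,P):
    c=C[n];R=cv2.Rodrigues(c['rvec'])[0];p=np.atleast_2d(P)@R.T+c['tvec']
    s=p[:,:2]/p[:,2:];r2=(s**2).sum(1,keepdims=True);s=s*(1+c['k1']*r2)
    return s*[c['fx'],c['fy']]+[c['cx'],c['cy']]
def atz(n,uv,z):
    c=C[n];R=cv2.Rodrigues(c['rvec'])[0]
    K=np.array([[c['fx'],0,c['cx']],[0,c['fy'],c['cy']],[0,0,1]])
    s=cv2.undistortPoints(np.array([[uv]],float),K,np.array([c['k1'],0,0,0]))[0,0]
    d=R.T@np.array([s[0],s[1],1]);o=-R.T@c['tvec'];return o+d*(z-o[2])/d[2]
def crop(im,name,x0,y0,w,h,k):
    cv2.imwrite(f"pics/{name}.png",cv2.resize(im[y0:y0+h,x0:x0+w],None,fx=k,fy=k,interpolation=cv2.INTER_CUBIC))
E
python3 - <<'E'
from h import *
t=cv2.imread("pics/top0.png");s=cv2.imread("pics/scene0.png")
crop(t,"ct1",160,120,160,150,5);crop(t,"ct2",310,235,110,90,7);crop(s,"cs1",145,190,160,100,5)
E
```

```text
(no output)
```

View pics/ct1.png

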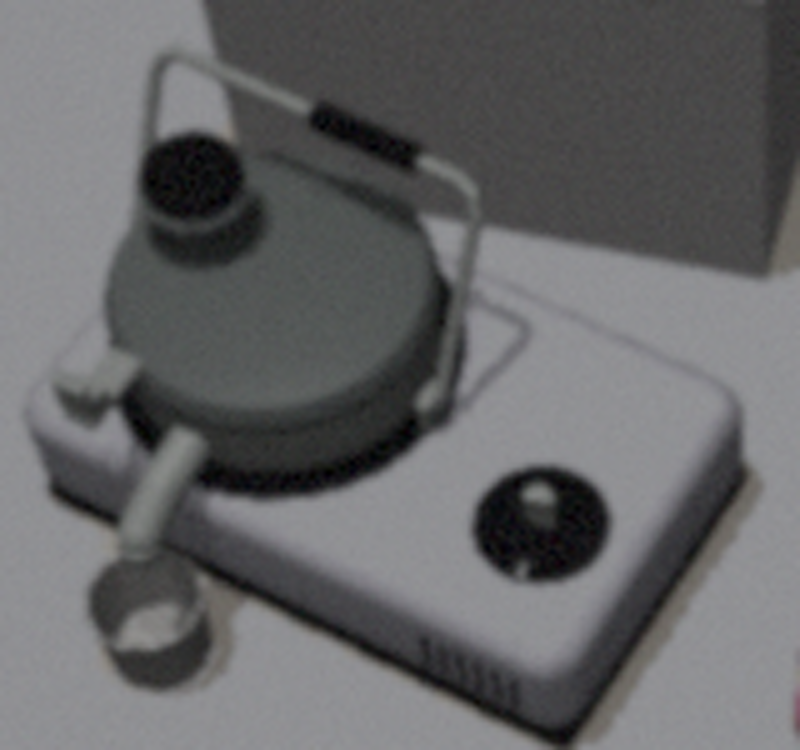

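View pics/ct2.png

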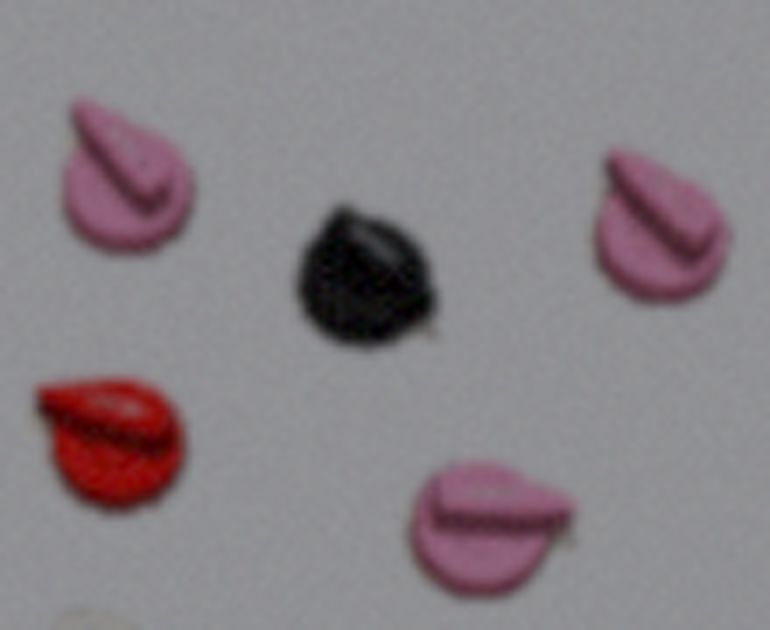

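View pics/cs1.png

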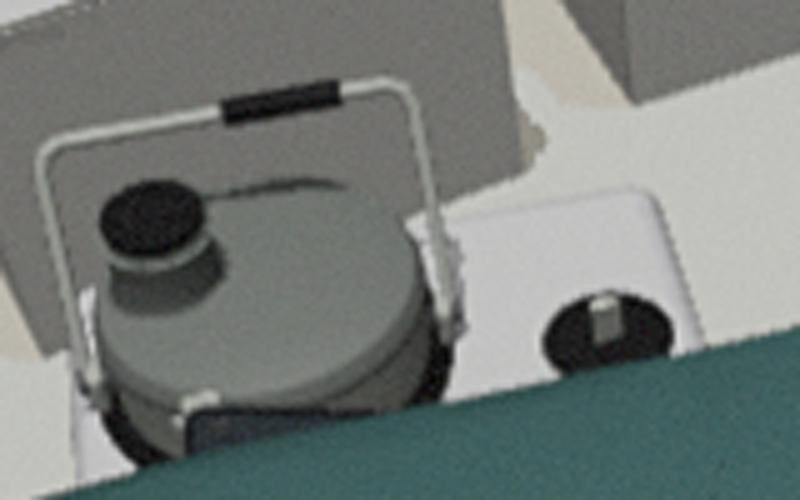

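```bash
python3 - <<'E'
from h import *
# juicer-frame pts
J=[("top",(8,110,221),(198.4,155.3)),("top",(-112,101,194),(178,196)),("top",(0,-34,115),(246.5,200.5)),
("scene",(8,110,221),(175.4,233.5)),("scene",(0,-34,115),(235.5,256.5)),("scene",(0,164,115),(163.5,268.5)),("scene",(-112,101,196),(185,269))]
def T(p,q): 
    c,s=np.cos(p[2]),np.sin(p[2]);q=np.array(q)/1000.
    return np.array([p[0]+c*q[0]-s*q[1],p[1]+s*q[0]+c*q[1],q[2]])
f=lambda p:np.concatenate([proj(n,T(p,q))[0]-uv for n,q,uv in J])
best=min((least_squares(f,[.6,.3,y]) for y in np.arange(-3,3,1)),key=lambda r:r.cost)
print(best.x,np.round(best.fun.reshape(-1,2),1))
p=best.x
for n,uv in (("top",(268.2,224.8)),("scene",(145+608/5,190+338/5))): print("collar",atz(n,uv,.103))
for n,uv in (("top",(160+540/5,120+488/5)),("scene",(145+604/5,190+297/5))): print("tip",atz(n,uv,.128))
print("tick",atz("top",(160+521/5,120+570/5),.104))
print("knob skirt", [atz("top",(310+a/7,235+b/7),z) for a,b,z in ((365,285,.015),(345,212,.042),(345,212,.03),(432,300,.03),(432,300,.042))])
print("grip meas",(160+365/5,120+135/5),(145+281/5,190+102/5))
def grip(a): 
    b=a+np.arctan2(70,-112)*0
    x0,z0=-112,70; c,s=np.cos(a),np.sin(a)  # rotate up/back: about +y
    return (x0*c+z0*s,35,115+(-x0*s+z0*c))
for a in np.arange(1.1,1.61,.05): print(round(a,2),grip(a),proj("top",T(p,grip(a)))[0],proj("scene",T(p,grip(a)))[0])
# knob sil overlay
t=cv2.imread("pics/top0.png");g=t[250:295,335:390].astype(float);g=np.clip(g*3,0,255).astype('uint8')
cv2.imwrite("pics/kn.png",cv2.resize(g,None,fx=12,fy=12,interpolation=cv2.INTER_CUBIC))
E
```

```text
[ 0.58218267  0.0490986  -0.22303709] [[-1.8 -0.7]
 [-3.  -0.1]
 [ 0.7  1.3]
 [ 0.5 -1.3]
 [ 0.9 -4.5]
 [ 0.2 -1.3]
 [ 0.9  1.9]]
collar [ 0.52676337 -0.05672963  0.103     ]
collar [ 0.52465815 -0.05188643  0.103     ]
tip [ 0.53326596 -0.05592986  0.128     ]
tip [ 0.5311624  -0.05450819  0.128     ]
tick [ 0.49640786 -0.05526371  0.104     ]
knob skirt [array([ 0.48900948, -0.32556479,  0.015     ]), array([ 0.50343922, -0.31256001,  0.042     ]), array([ 0.50988418, -0.31196997,  0.03      ]), array([ 0.48159417, -0.35200704,  0.03      ]), array([ 0.47539782, -0.35224524,  0.042     ])]
grip meas (233.0, 147.0) (201.2, 210.4)
1.1 (np.float64(11.581749604635817), 35, np.float64(246.56695282667118)) [220.73993883 158.17434555] [203.27981269 218.24873294]
1.15 (np.float64(18.142882439210872), 35, np.float64(245.82368217106938)) [222.17898359 156.53818351] [203.00776479 216.87543273]
1.2 (np.float64(24.65866751631843), 35, np.float64(244.7534204416965)) [223.61876054 155.00488511] [202.76031022 215.62021822]
1.25 (np.float64(31.112818766620975), 35, np.float64(243.35884273549445)) [
[... 251 characters left out ...]
7)) [227.89942473 151.05827498] [202.16887079 212.58226619]
1.4 (np.float64(49.945161094365275), 35, np.float64(237.2680697617244)) [229.2995332  149.97033604] [202.02270222 211.8163151 ]
1.45 (np.float64(55.99359920348619), 35, np.float64(234.61904885192556)) [230.67959459 149.00001073] [201.90214349 211.17470486]
1.5 (np.float64(61.90208247550113), 35, np.float64(231.67104261639327)) [232.03581749 148.14893161] [201.80714672 210.65742028]
1.55 (np.float64(67.65584277930868), 35, np.float64(228.43141953542442)) [233.3645631  147.41830241] [201.73758953 210.26406649]
1.6 (np.float64(73.24049871064976), 35, np.float64(224.9082769795583)) [234.66235552 146.80890758] [201.6932794  209.99388968]
```

View pics/kn.png

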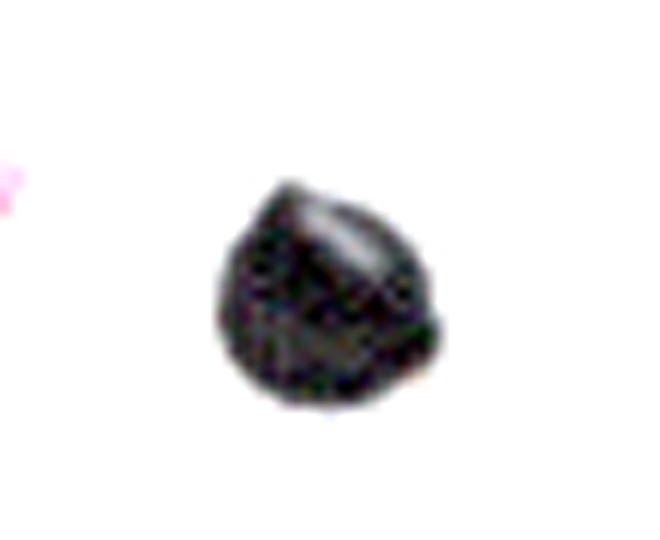

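```bash
cat >> h.py <<'E'
def T(p,q):
    c,s=np.cos(p[2]),np.sin(p[2]);q=np.atleast_2d(q)/1000.
    return np.c_[p[0]+c*q[:,0]-s*q[:,1],p[1]+s*q[:,0]+c*q[:,1],q[:,2]]
th=np.linspace(0,2*np.pi,60)
def circ(x,y,z,r): return np.c_[x+r*np.cos(th),y+r*np.sin(th),0*th+z]
def rect(z): return np.array([(-105,-170,z),(105,-170,z),(105,180,z),(-105,180,z),(-105,-170,z)],float)
def clampU(a):
    c,s=np.cos(a),np.sin(a);x=-112*c+70*s;z=115+112*s+70*c
    return np.array([(0,-34,115),(x,-34,z),(x,164,z),(0,164,115)])
def overlay(n,im,lines,x0,y0,w,h,k,name):
    g=cv2.resize(im[y0:y0+h,x0:x0+w],None,fx=k,fy=k,interpolation=cv2.INTER_CUBIC)
    for P,col in lines:
        uv=((proj(n,P)-[x0,y0]+.5)*k-.5)
        cv2.polylines(g,[np.round(uv*8).astype(np.int32)],False,col,1,cv2.LINE_AA,3)
    cv2.imwrite(f"pics/{name}.png",g)
def juicer(p,a,sx=None):
    L=[(T(p,q),(0,255,0)) for q in (rect(0),rect(100),circ(0,65,174,89),circ(8,110,221,31),clampU(a),np.array([(-112,91,185),(-112,111,185)]))]
    if sx is not None: L+=[(T((*sx,0),circ(0,0,z,r)),(0,0,255)) for z,r in ((102,37),(128,8))]
    return L
E
python3 - <<'E'
from h import *
p=(0.5822,0.0491,-.223)
t=cv2.imread("pics/top0.png");s=cv2.imread("pics/scene0.png")
overlay("top",t,juicer(p,1.5,(.529,-.055)),160,120,160,150,5,"o1");overlay("scene",s,juicer(p,1.5,(.529,-.055)),145,190,160,100,5,"o2")
E
```

```text
(no output)
```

View pics/o1.png

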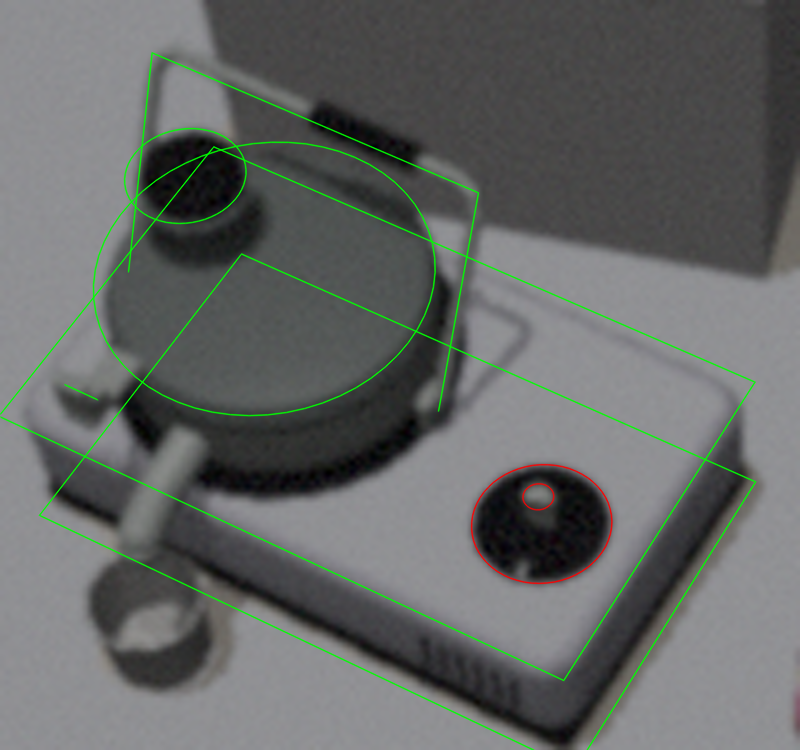

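View pics/o2.png

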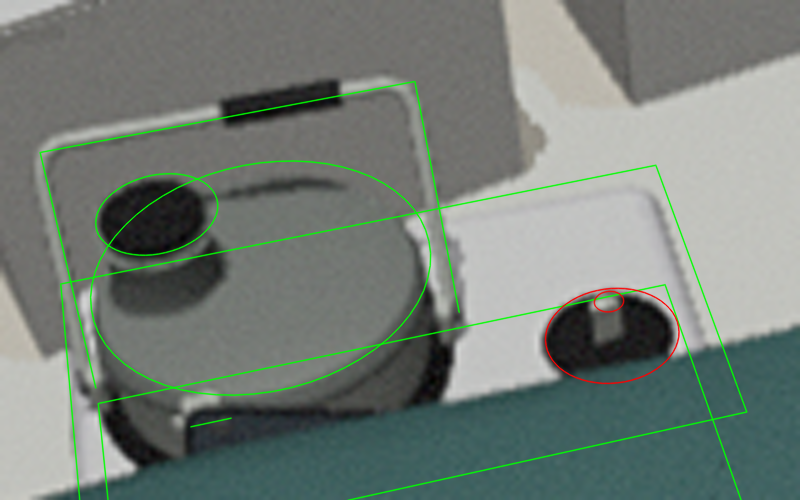

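```bash
python3 - <<'E'
from h import *
ct=lambda x,y:(160+(x+.5)/5-.5,120+(y+.5)/5-.5); cs=lambda x,y:(145+(x+.5)/5-.5,190+(y+.5)/5-.5)
def pl(uv,A,B): d=(B-A)/np.linalg.norm(B-A);w=np.array(uv)-A;return d[0]*w[1]-d[1]*w[0]
def f(v):
    p=v[:3];a=v[3];r=[]
    c,s=np.cos(a),np.sin(a);x=-112*c+70*s;z=115+112*s+70*c
    P=lambda n,*q:proj(n,T(p,q))[0]
    r+=list(P("top",8,110,221)-ct(192,174))+list(P("scene",8,110,221)-cs(152,217))
    r+=list(P("top",x,67,z)-ct(313,112))+list(P("top",x,3,z)-ct(419,154))
    r+=list(P("scene",x,67,z)-cs(221,109))+list(P("scene",x,3,z)-cs(341,93))
    for n,cc,pts in (("top",ct,[(477,210),(462,300),(448,385)]),("scene",cs,[(417,140),(432,220),(447,300)])):
        A=P(n,0,-34,115);B=P(n,x,-34,z); r+=[pl(cc(*q),A,B) for q in pts]
    A=P("scene",0,164,115);B=P("scene",x,164,z); r+=[pl(cs(*q),A,B) for q in [(47,175),(62,260),(78,330)]]
    A=P("top",0,164,115);B=P("top",x,164,z); r+=[pl(ct(*q),A,B) for q in [(155,85),(148,130),(140,205)]]
    L=proj("top",T(p,circ(0,65,165,89)))[:,0];r+=[L.min()-ct(105,0)[0],L.max()-ct(440,0)[0]]
    L=proj("scene",T(p,circ(0,65,165,89)))[:,0];r+=[L.min()-cs(97,0)[0],L.max()-cs(424,0)[0]]
    return np.array(r)
b=least_squares(f,[.575,.045,-.24,1.5],loss="soft_l1");p=b.x;print(p,np.round(f(p),1))
t=cv2.imread("pics/top0.png");s=cv2.imread("pics/scene0.png")
overlay("top",t,juicer(p,p[3],(.529,-.055)),160,120,160,150,5,"o3");overlay("scene",s,juicer(p,p[3],(.529,-.055)),145,190,160,100,5,"o4")
# knob silhouette fit
m=(t[245:300,335:395].max(2)<75).astype(np.uint8);K=8
big=(cv2.resize(t[245:300,335:395].max(2).astype(np.float32),None,fx=K,fy=K,interpolation=cv2.INTER_LINEAR)<85).astype(np.uint8)
nl,lab,st,_=cv2.connectedComponentsWithStats(big);k=1+st[1:,4].argmax();big=(lab==k).astype(np.uint8);print(st[k])
def sil(v):
    im=np.zeros_like(big)
    def hull(Q):
        uv=(proj("top",T(v,Q))-[335,245]+.5)*K-.5
        cv2.fillConvexPoly(im,cv2.convexHull(np.round(uv).astype(np.int32)),1)
    hull(np.r_[circ(0,0,0,26),circ(0,0,18,26)])
    q=[(20,7),(20,-7),(-14,7),(-14,-7),(-33,0)]
    hull(np.array([(x,y,z) for x,y in q for z in (18,)]+[(x,y,42) for x,y in q[:4]]+[(-33,0,30)],float)); return im
cost=lambda v:(sil(v)!=big).sum()
from scipy.optimize import minimize
R=[]
for y in np.arange(-3.1,3.1,.4):
    r=minimize(lambda w:cost((w[0]/1000,w[1]/1000,w[2]/20)),[490,-327,y*20],method="Nelder-Mead",options=dict(initial_simplex=np.array([490,-327,y*20])+np.array([[0,0,0],[5,0,0],[0,5,0],[0,0,8]])))
    R.append((r.fun,r.x[0],r.x[1],r.x[2]/20))
for r in sorted(R)[:6]: print(np.round(r,3))
E
```

```text
[ 0.58782707  0.04903461 -0.21362082  1.52383586] [-0.9 -1.2  0.2 -1.8  0.3 -0.3  0.4  0.2  0.1  0.3 -0.  -1.1 -0.3  0.2
  0.6 -1.  -1.1 -1.3  0.8 -0.2 -0.4  0.7  0.3  0.5 -1.  -0.2 -1.2  0.9]
[  140   158   158   159 18482]
[ 2.87300e+03  4.93805e+02 -3.24303e+02  1.12100e+00]
[ 2.87600e+03  4.93830e+02 -3.24468e+02  1.13500e+00]
[ 2.88400e+03  4.93468e+02 -3.24071e+02  1.12600e+00]
[ 2.88400e+03  4.95136e+02 -3.24224e+02  1.10100e+00]
[ 2.94200e+03  4.95945e+02 -3.23666e+02  1.07600e+00]
[ 3.22700e+03  4.96309e+02 -3.24090e+02 -8.57000e-01]
```

View pics/o3.png

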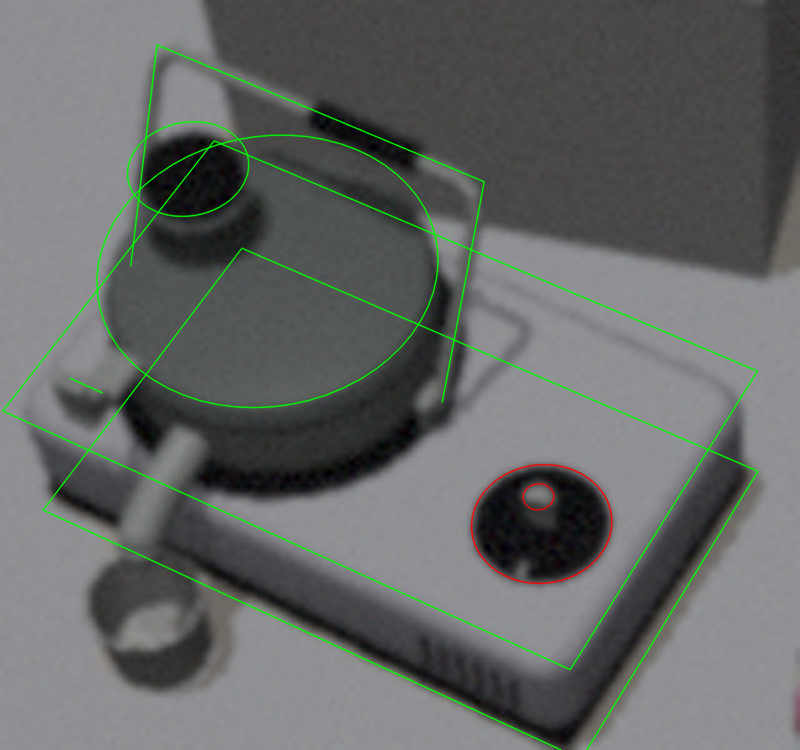

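View pics/o4.png

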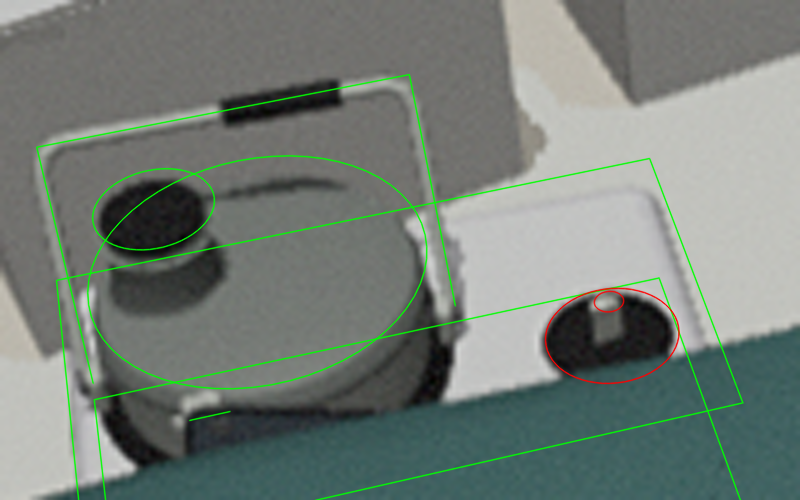

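```bash
python3 - <<'E'
from h import *
t=cv2.imread("pics/top0.png")
q=np.array([(20,7),(20,-7),(-14,-7),(-33,0),(-14,7),(20,7)],float)
def kl(v):
    top=np.c_[q,[42,42,42,30,42,42]];bot=np.c_[q,[18]*6]
    L=[circ(0,0,0,26),circ(0,0,18,26),top,bot]
    return [(T(v,x),(0,255,0)) for x in L]
g=np.clip(t.astype(float)*2.2,0,255).astype('uint8')
for i,v in enumerate([(.4938,-.3243,1.12),(.4925,-.3243,1.0),(.4945,-.3245,-2.1)]): overlay("top",g,kl(v),335,245,55,55,10,f"k{i}")
a=np.hstack([cv2.imread(f"pics/k{i}.png") for i in range(3)]);cv2.imwrite("pics/k_all.png",cv2.resize(a,None,fx=800/a.shape[1],fy=800/a.shape[1],interpolation=cv2.INTER_AREA))
# pedestal box behind
print(atz("top",(160+765/5,120+275/5),0),atz("scene",(145+522/5,190+168/5),0))
for z in (.2,.25,.3,.35): print(z,atz("top",(331,62),z),atz("scene",(244,160),z))
E
```

```text
[ 0.78981413 -0.10886677  0.        ] [ 0.79039546 -0.10726816  0.        ]
0.2 [ 1.05372868 -0.09283111  0.2       ] [ 0.85949752 -0.1396953   0.2       ]
0.25 [ 1.00031102 -0.10480421  0.25      ] [ 0.78852804 -0.11447522  0.25      ]
0.3 [ 0.94689336 -0.11677731  0.3       ] [ 0.71755855 -0.08925513  0.3       ]
0.35 [ 0.8934757 -0.1287504  0.35     ] [ 0.64658907 -0.06403505  0.35      ]
```

View pics/k_all.png

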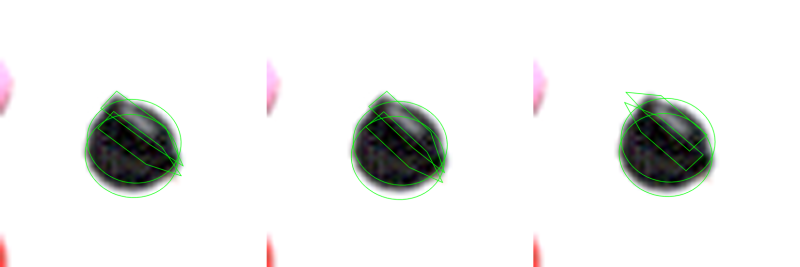

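```bash
cat >> h.py <<'E'
import json,os
from scipy.spatial.transform import Rotation as Rn, Slerp
def load(): 
    d=json.load(open("cmd.json"));return np.array(d["p"]),Rn.from_quat(d["q"])
def save(p,R): json.dump(dict(p=list(p),q=list(R.as_quat())),open("cmd.json","w"))
def down(yaw): return Rn.from_euler("xyz",[np.pi,0,yaw])
def rows(targets,grip,commit=True):
    """targets: list of (pos,R); prints rounded rows; commits last"""
    p,R=load();out=[]
    for q,S in targets:
        d=np.round(R.inv().apply(np.array(q)-p)*100,2);r=np.round((R.inv()*S).as_rotvec(),3);out.append([(d+0.).tolist(),(r+0.).tolist(),grip])
    print(json.dumps(out))
    d,r,_=out[-1]
    if commit: save(p+R.apply(np.array(d)/100),R*Rn.from_rotvec(r))
    return out
def line(q,S,n,pad=0):
    p,R=load();sl=Slerp([0,1],Rn.concatenate([R,S]))
    return [(p+(np.array(q)-p)*t,sl(t)) for t in np.r_[np.arange(1,n+1)/n,np.ones(pad)]]
def obs():
    o=robot.get_obs();print(round(o['time'],2),np.round(o['tool_pos'],4),np.round(o['ee_rot'],3),"F",np.round(o['wrist_force'],1),"T",np.round(o['wrist_torque'],2),"w",round(o['width'],4),"q",np.round(o['joint_positions'],2))
E
python3 - <<'E'
from h import *
save([.177,.521,.22],Rn.from_euler("xyz",[-3.13963,-.0002,2.8148]))
rows(line((.40,.30,.36),down(2.1),9,1),1)
rows(line((.657,.067,.33),down(1.357),9,1),1)
E
```

```text
[[[-3.13, -1.53, -1.55], [0.0, 0.0, 0.079], 1], [[-6.27, -3.07, -3.11], [0.0, 0.0, 0.159], 1], [[-9.4, -4.6, -4.66], [-0.001, 0.0, 0.238], 1], [[-12.54, -6.13, -6.21], [-0.001, 0.0, 0.318], 1], [[-15.67, -7.67, -7.77], [-0.001, 0.0, 0.397], 1], [[-18.81, -9.2, -9.32], [-0.001, 0.0, 0.477], 1], [[-21.94, -10.73, -10.87], [-0.002, 0.0, 0.556], 1], [[-25.08, -12.27, -12.43], [-0.002, 0.0, 0.635], 1], [[-28.21, -13.8, -13.98], [-0.002, 0.001, 0.715], 1], [[-28.21, -13.8, -13.98], [-0.002, 0.001, 0.715], 1]]
[[[-3.68, 1.16, 0.33], [0.0, 0.0, 0.083], 1], [[-7.35, 2.32, 0.66], [0.0, 0.0, 0.165], 1], [[-11.03, 3.48, 0.99], [0.0, 0.0, 0.248], 1], [[-14.71, 4.64, 1.33], [0.0, 0.0, 0.33], 1], [[-18.38, 5.79, 1.66], [0.0, 0.0, 0.413], 1], [[-22.06, 6.95, 1.99], [0.0, 0.0, 0.495], 1], [[-25.73, 8.11, 2.32], [0.0, 0.0, 0.578], 1], [[-29.41, 9.27, 2.65], [0.0, 0.0, 0.66], 1], [[-33.09, 10.43, 2.98], [0.0, 0.0, 0.743], 1], [[-33.09, 10.43, 2.98], [0.0, 0.0, 0.743], 1]]
```

>>> {"name": "apply_moves", "arguments": {"moves": [[[-3.1,-1.5,-1.6],[0,0,0.08],1],[[-6.2,-3.1,-3.1],[0,0,0.16],1],[[-9.4,-4.6,-4.7],[0,0,0.24],1],[[-12.5,-6.1,-6.2],[0,0,0.32],1],[[-15.7,-7.7,-7.8],[0,0,0.4],1],[[-18.8,-9.2,-9.3],[0,0,0.48],1],[[-21.9,-10.7,-10.9],[0,0,0.56],1],[[-25.1,-12.3,-12.4],[0,0,0.64],1],[[-28.2,-13.8,-14.0],[-0.002,0,0.715],1],[[-28.21,-13.8,-13.98],[-0.002,0.001,0.715],1]]}}

```text
time: 0.93
tool_pos: [0.4036, 0.2961, 0.3618]
ee_rot: [3.135, 0.001, 2.09]
wrist_force: [0.3, 0.3, 0.7]
width: 0.0945
```

>>> {"name": "apply_moves", "arguments": {"moves": [[[-3.7,1.2,0.3],[0,0,0.08],1],[[-7.4,2.3,0.6],[0,0,0.16],1],[[-11.0,3.5,1.0],[0,0,0.25],1],[[-14.7,4.6,1.3],[0,0,0.33],1],[[-18.4,5.8,1.7],[0,0,0.41],1],[[-22.1,7.0,2.0],[0,0,0.5],1],[[-25.7,8.1,2.3],[0,0,0.58],1],[[-29.4,9.3,2.6],[0,0,0.66],1],[[-33.09,10.43,2.98],[0,0,0.743],1],[[-33.09,10.43,2.98],[0,0,0.743],1]]}}

```text
time: 1.77
tool_pos: [0.6598, 0.0616, 0.3226]
ee_rot: [-3.135, 0.002, 1.348]
wrist_force: [-0.7, 0.3, -0.9]
width: 0.0942
```

```bash
python3 - <<'E'
from h import *
obs();print(load()[0],load()[1].as_euler("xyz"))
for n in ("scene","top"):
    im=optics.snapshot(n)[:,:,::-1]; cv2.imwrite(f"pics/{n}1.png",im)
    crop(im,n+"1c",*((130,120,180,140) if n=="scene" else (140,60,200,180)),4)
E
```

```text
1.77 [0.6598 0.0616 0.3226] [-3.135e+00  2.000e-03  1.348e+00] F [-0.7  0.3 -0.9] T [-0.08  0.07  0.  ] w 0.0942 q [ 0.01  0.36  0.84 -0.    1.95  0.23]
[0.65701549 0.06697653 0.33004717] [-3.14118757e+00 -2.61022310e-04  1.35679941e+00]
```

View pics/scene1c.png

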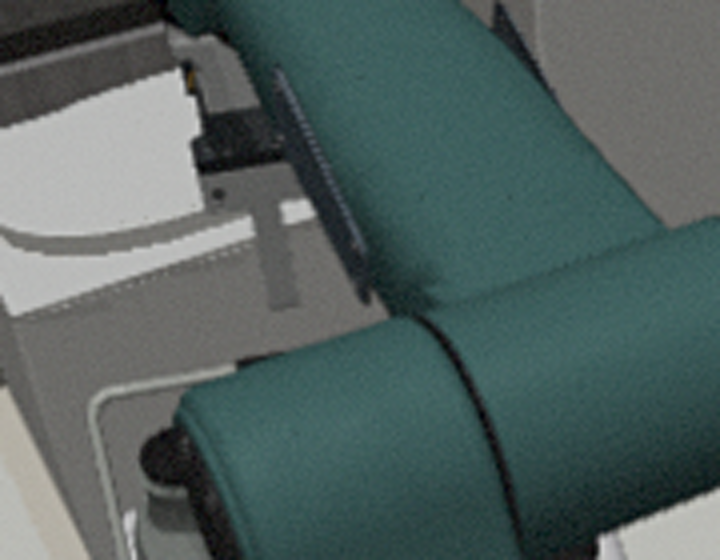

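View pics/top1c.png

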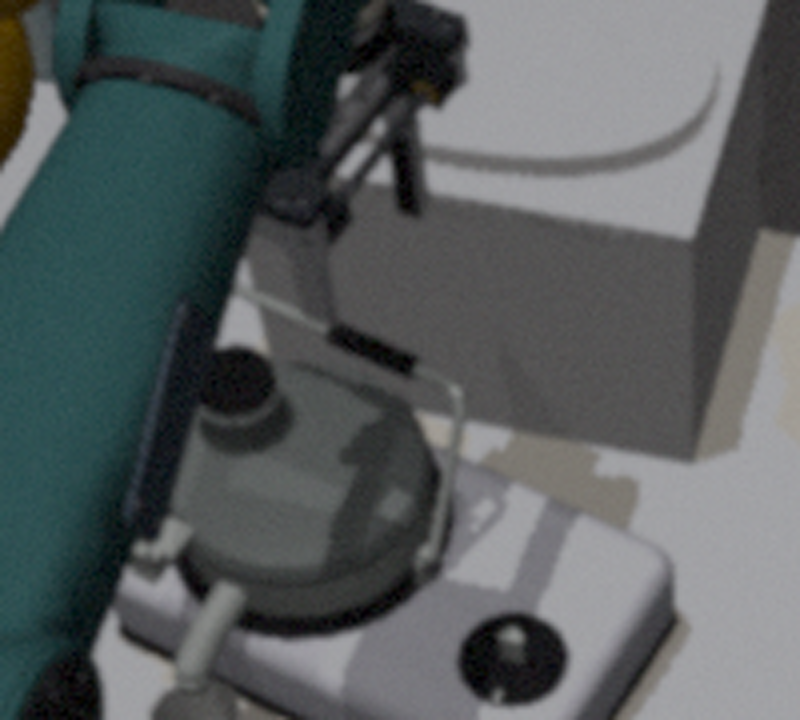

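```bash
python3 - <<'E'
from h import *
obs()
P=(.586,.049,-.214);a=1.53
def sl(a): return T(P,(-112*np.cos(a)+70*np.sin(a),35,115+112*np.sin(a)+70*np.cos(a)))[0]
print(sl(a),proj("top",sl(a)),proj("scene",sl(a)))
q=sl(a)+[0,0,.002]
rows(line(q,down(1.357),6,4),1)
E
```

```text
1.87 [0.6569 0.066  0.3258] [-3.136e+00 -2.000e-03  1.356e+00] F [-0.1 -0.6  0.1] T [-0.1   0.08 -0.03] w 0.0941 q [0.01 0.36 0.84 0.   1.95 0.23]
[0.65731557 0.06931816 0.22976176] [[233.09261256 146.58849339]] [[201.10574391 209.71536216]]
[[[0.04, 0.0, 1.64], [0.0, 0.0, 0.0], 1], [[0.08, -0.01, 3.28], [0.0, 0.0, 0.0], 1], [[0.12, -0.01, 4.91], [0.0, 0.0, 0.0], 1], [[0.16, -0.01, 6.55], [0.0, 0.0, 0.0], 1], [[0.19, -0.01, 8.19], [0.0, 0.0, 0.0], 1], [[0.23, -0.02, 9.83], [0.0, 0.0, 0.0], 1], [[0.23, -0.02, 9.83], [0.0, 0.0, 0.0], 1], [[0.23, -0.02, 9.83], [0.0, 0.0, 0.0], 1], [[0.23, -0.02, 9.83], [0.0, 0.0, 0.0], 1], [[0.23, -0.02, 9.83], [0.0, 0.0, 0.0], 1]]
```

>>> {"name": "apply_moves", "arguments": {"moves": [[[0,0,1.6],[0,0,0],1],[[0.1,0,3.2],[0,0,0],1],[[0.1,0,4.8],[0,0,0],1],[[0.2,0,6.4],[0,0,0],1],[[0.2,0,8.0],[0,0,0],1],[[0.23,0,9.6],[0,0,0],1],[[0.23,-0.02,9.6],[0,0,0],1],[[0.23,-0.02,9.6],[0,0,0],1],[[0.23,-0.02,9.6],[0,0,0],1],[[0.23,-0.02,9.6],[0,0,0],1]]}}

```text
time: 2.7
tool_pos: [0.6572, 0.0698, 0.2354]
ee_rot: [3.138, -0.003, 1.358]
wrist_force: [0.1, -0.3, 0.7]
width: 0.0939
```

```bash
python3 - <<'E'
from h import *
p,R=load();save(p+[0,0,.0023],R)
obs();print(load()[0])
for n in ("scene","top"):
    im=optics.snapshot(n)[:,:,::-1]; cv2.imwrite(f"pics/{n}2.png",im)
    crop(im,n+"2c",*((150,140,120,100) if n=="scene" else (180,90,100,90)),6)
E
```

```text
2.7 [0.6572 0.0698 0.2354] [ 3.138e+00 -3.000e-03  1.358e+00] F [ 0.1 -0.3  0.7] T [-0.13  0.13 -0.01] w 0.0939 q [0.02 0.33 1.05 0.   1.76 0.23]
[0.65727503 0.06930007 0.23404786]
```

View pics/top2c.png

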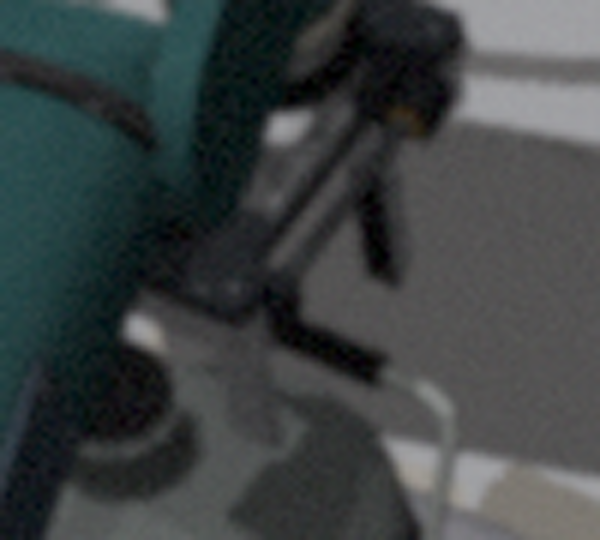

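View pics/scene2c.png

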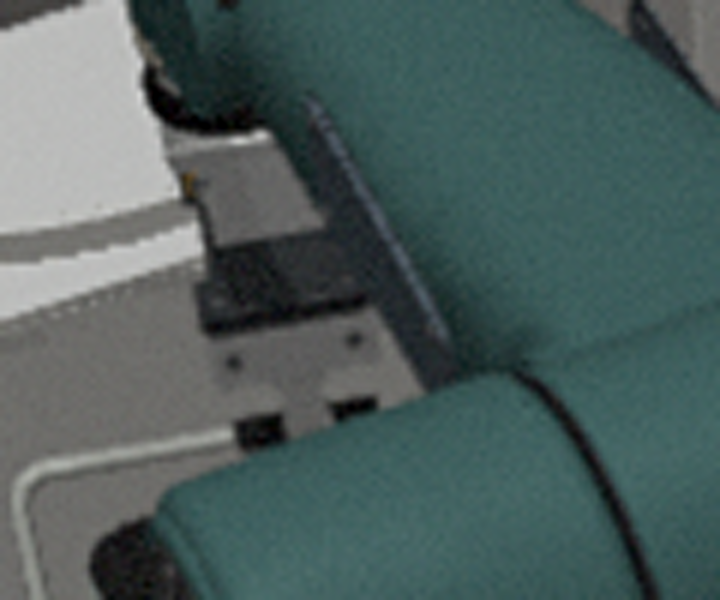

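>>> {"name": "apply_moves", "arguments": {"moves": [[[0,0,0.4],[0,0,0],1],[[0,0,0.4],[0,0,0],0.5],[[0,0,0.4],[0,0,0],0],[[0,0,0.4],[0,0,0],0],[[0,0,0.4],[0,0,0],0],[[0,0,0.4],[0,0,0],0],[[0,0,0.4],[0,0,0],0],[[0,0,0.4],[0,0,0],0],[[0,0,0.4],[0,0,0],0],[[0,0,0.4],[0,0,0],0]]}}

```text
time: 3.63
tool_pos: [0.6568, 0.0692, 0.2291]
ee_rot: [3.142, -0.002, 1.357]
wrist_force: [0.7, 0.0, -1.0]
width: 0.0376
```

```bash
python3 - <<'E'
from h import *
p,R=load();save(p-[0,0,.004],R)
obs();print(load()[0])
for n in ("scene","top"):
    im=optics.snapshot(n)[:,:,::-1]; cv2.imwrite(f"pics/{n}3.png",im)
    crop(im,n+"3c",*((150,140,120,100) if n=="scene" else (180,90,100,90)),6)
E
```

```text
3.63 [0.6568 0.0692 0.2291] [ 3.142e+00 -2.000e-03  1.357e+00] F [ 0.7  0.  -1. ] T [-0.04  0.05 -0.  ] w 0.0376 q [0.02 0.34 1.06 0.   1.75 0.23]
[0.65727503 0.06930007 0.23004786]
```

View pics/top3c.png

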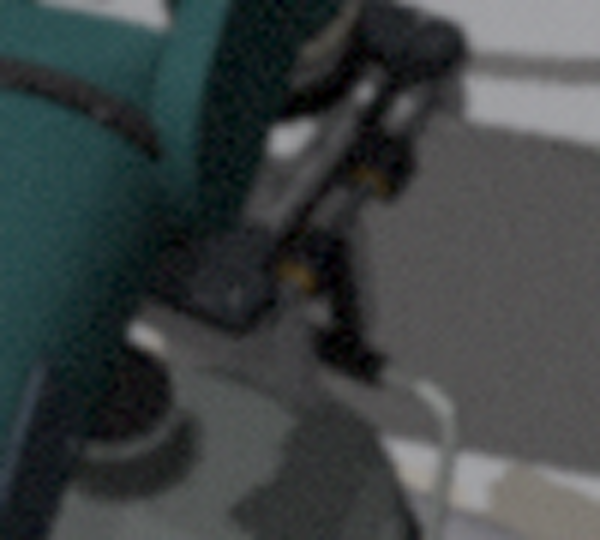

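>>> {"name": "apply_moves", "arguments": {"moves": [[[0,0,0],[0,0,0],0],[[0,0,0],[0,0,0],0],[[0,0,0],[0,0,0],0],[[0,0,0],[0,0,0],0],[[0,0,0],[0,0,0],0],[[0,0,0],[0,0,0],0],[[0,0,0],[0,0,0],0],[[0,0,0],[0,0,0],0],[[0,0,0],[0,0,0],0],[[0,0,0],[0,0,0],0]]}}

```text
time: 4.57
tool_pos: [0.6567, 0.0692, 0.2289]
ee_rot: [-3.141, -0.002, 1.357]
wrist_force: [-1.1, -0.7, -1.7]
width: 0.0155
```

```bash
python3 - <<'E'
from h import *
obs();print(load()[0])
P=(.586,.049,-.214)
def sl(a,y=35): return T(P,(-112*np.cos(a)+70*np.sin(a),y,115+112*np.sin(a)+70*np.cos(a)))[0]
p,R=load(); off=p-sl(1.53); print(off)
A=np.linspace(1.53,.75,11)[1:];rows([(sl(a)+off,R) for a in A],0)
A=np.linspace(.75,0.1,11)[1:];rows([(sl(a)+off,R) for a in A],0)
E
```

```text
4.57 [0.6567 0.0692 0.2289] [-3.141e+00 -2.000e-03  1.357e+00] F [-1.1 -0.7 -1.7] T [ 0.04  0.34 -0.08] w 0.0155 q [0.02 0.34 1.06 0.   1.75 0.23]
[0.65727503 0.06930007 0.23004786]
[-4.05382536e-05 -1.80855444e-05  2.86103245e-04]
[[[0.0, -0.91, -0.47], [0.0, 0.0, 0.0], 0], [[0.0, -1.86, -0.88], [0.0, 0.0, 0.0], 0], [[0.0, -2.84, -1.2], [0.0, 0.0, 0.0], 0], [[0.0, -3.84, -1.45], [0.0, 0.0, 0.0], 0], [[0.0, -4.85, -1.62], [0.0, 0.0, 0.0], 0], [[0.0, -5.88, -1.71], [0.0, 0.0, 0.0], 0], [[0.0, -6.91, -1.72], [0.0, 0.0, 0.0], 0], [[0.0, -7.94, -1.65], [0.0, 0.0, 0.0], 0], [[0.0, -8.96, -1.5], [0.0, 0.0, 0.0], 0], [[0.0, -9.96, -1.28], [0.0, 0.0, 0.0], 0]]
[[[0.0, -0.82, 0.25], [0.0, 0.0, 0.0], 0], [[0.0, -1.63, 0.56], [0.0, 0.0, 0.0], 0], [[0.0, -2.41, 0.91], [0.0, 0.0, 0.0], 0], [[0.0, -3.17, 1.31], [0.0, 0.0, 0.0], 0], [[0.0, -3.89, 1.77], [0.0, 0.0, 0.0], 0], [[0.0, -4.59, 2.27], [0.0, 0.0, 0.0], 0], [[0.0, -5.26, 2.81], [0.0, 0.0, 0.0], 0], [[0.0, -5.89, 3.39], [0.0, 0.0, 0.0], 0], [[0.0, -6.47, 4.02], [0.0, 0.0, 0.0], 0], [[0.0, -7.02, 4.68], [0.0, 0.0, 0.0], 0]]
```

>>> {"name": "apply_moves", "arguments": {"moves": [[[0,-0.9,-0.5],[0,0,0],0],[[0,-1.9,-0.9],[0,0,0],0],[[0,-2.8,-1.2],[0,0,0],0],[[0,-3.8,-1.45],[0,0,0],0],[[0,-4.9,-1.6],[0,0,0],0],[[0,-5.9,-1.7],[0,0,0],0],[[0,-6.9,-1.7],[0,0,0],0],[[0,-7.9,-1.65],[0,0,0],0],[[0,-9.0,-1.5],[0,0,0],0],[[0,-9.96,-1.28],[0,0,0],0]]}}

```text
time: 5.4
tool_pos: [0.5601, 0.0924, 0.2452]
ee_rot: [3.134, -0.008, 1.359]
wrist_force: [5.0, 5.1, -0.8]
width: 0.0151
```

```bash
python3 - <<'E'
from h import *
obs();print(load()[0])
for n in ("scene","top"):
    im=optics.snapshot(n)[:,:,::-1]; cv2.imwrite(f"pics/{n}4.png",im)
    crop(im,n+"4c",*((130,150,140,120) if n=="scene" else (160,110,120,100)),5)
E
```

```text
5.4 [0.5601 0.0924 0.2452] [ 3.134 -0.008  1.359] F [ 5.   5.1 -0.8] T [ 0.82 -1.18 -0.14] w 0.0151 q [0.06 0.12 1.29 0.01 1.73 0.27]
[0.49133662 0.10537162 0.19611665]
```

View pics/top4c.png

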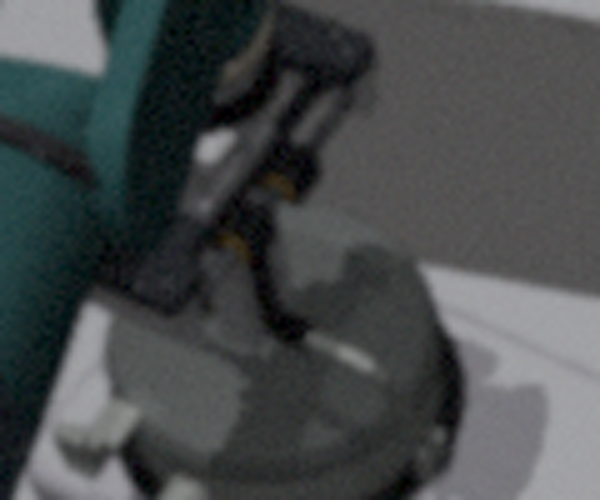

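View pics/scene4c.png

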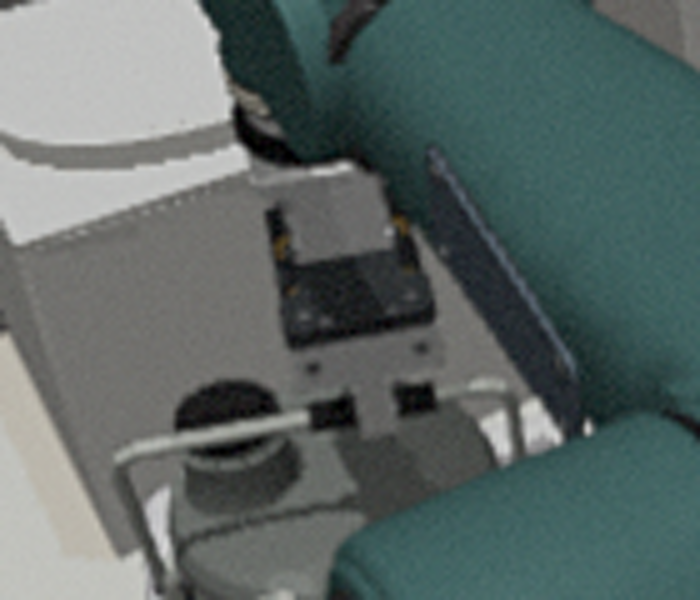

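>>> {"name": "apply_moves", "arguments": {"moves": [[[0,-0.8,0.25],[0,0,0],0],[[0,-1.6,0.55],[0,0,0],0],[[0,-2.4,0.9],[0,0,0],0],[[0,-3.2,1.3],[0,0,0],0],[[0,-3.9,1.8],[0,0,0],0],[[0,-4.6,2.3],[0,0,0],0],[[0,-5.3,2.8],[0,0,0],0],[[0,-5.9,3.4],[0,0,0],0],[[0,-6.5,4.0],[0,0,0],0],[[0,-7.02,4.68],[0,0,0],0]]}}

```text
time: 6.33
tool_pos: [0.4916, 0.1074, 0.1979]
ee_rot: [3.135, -0.008, 1.358]
wrist_force: [3.6, 4.5, 1.5]
width: 0.0148
```

```bash
python3 - <<'E'
from h import *
obs();print(load()[0])
for n in ("scene","top"):
    im=optics.snapshot(n)[:,:,::-1]; cv2.imwrite(f"pics/{n}5.png",im)
    crop(im,n+"5c",*((130,170,140,120) if n=="scene" else (150,130,120,100)),5)
P=(.586,.049,-.214)
def sl(a,y=35): return T(P,(-112*np.cos(a)+70*np.sin(a),y,115+112*np.sin(a)+70*np.cos(a)))[0]
print(sl(0))
E
```

```text
6.33 [0.4916 0.1074 0.1979] [ 3.135 -0.008  1.358] F [3.6 4.5 1.5] T [ 0.92 -0.77 -0.16] w 0.0148 q [ 0.1  -0.02  1.52  0.01  1.63  0.31]
[0.49133662 0.10537162 0.19611665]
[0.48398777 0.1069871  0.185     ]
```

View pics/top5c.png

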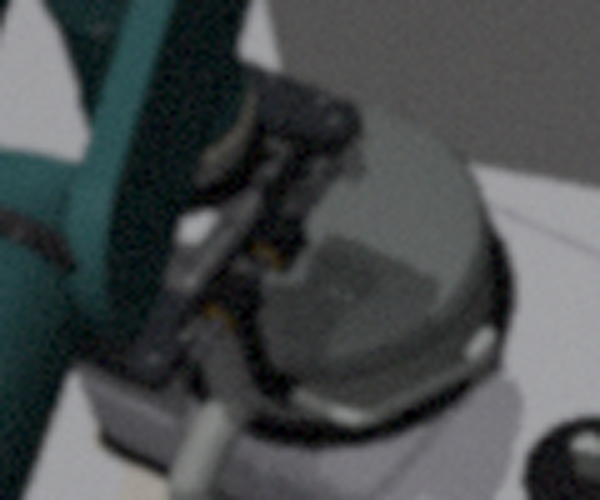

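View pics/scene5c.png

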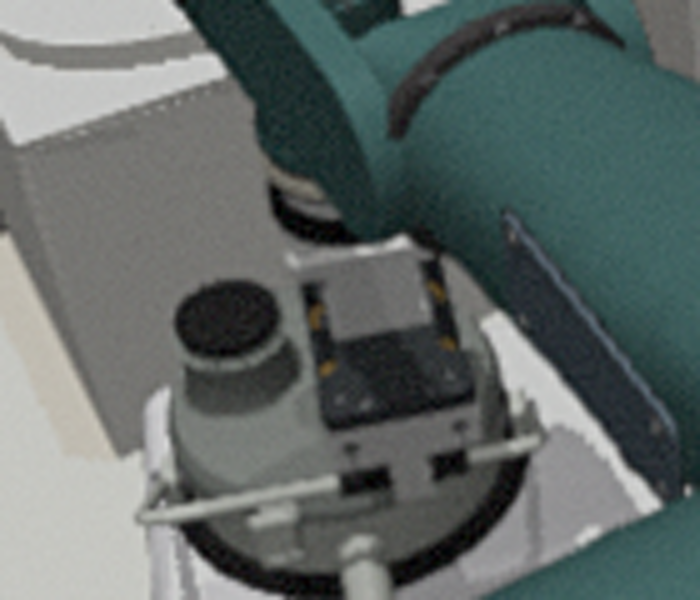

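>>> {"name": "apply_moves", "arguments": {"moves": [[[0,-0.2,0.25],[0,0,0],0],[[0,-0.35,0.5],[0,0,0],0],[[0,-0.5,0.7],[0,0,0],0],[[0,-0.6,0.9],[0,0,0],0],[[0,-0.75,1.1],[0,0,0],0],[[0,-0.8,1.3],[0,0,0],0],[[0,-0.8,1.5],[0,0,0],0],[[0,-0.8,1.6],[0,0,0],0],[[0,-0.8,1.6],[0,0,0],0],[[0,-0.8,1.6],[0,0,0],0]]}}

```text
time: 7.27
tool_pos: [0.4855, 0.1085, 0.1885]
ee_rot: [3.128, -0.009, 1.358]
wrist_force: [-2.3, 2.9, 21.8]
width: 0.015
```

```bash
python3 - <<'E'
from h import *
p,R=load();save(p+R.apply([0,-.008,.016]),R)
obs();print(load()[0])
for n in ("scene",):
    im=optics.snapshot(n)[:,:,::-1]; cv2.imwrite(f"pics/{n}6.png",im)
    crop(im,n+"6c",*((130,170,140,120) if n=="scene" else (150,130,120,100)),5)
E
```

```text
7.27 [0.4855 0.1085 0.1885] [ 3.128 -0.009  1.358] F [-2.3  2.9 21.8] T [ 0.49  0.32 -0.18] w 0.015 q [ 0.1  -0.03  1.56  0.    1.6   0.32]
[0.48351366 0.10707602 0.18011989]
```

View pics/scene6c.png

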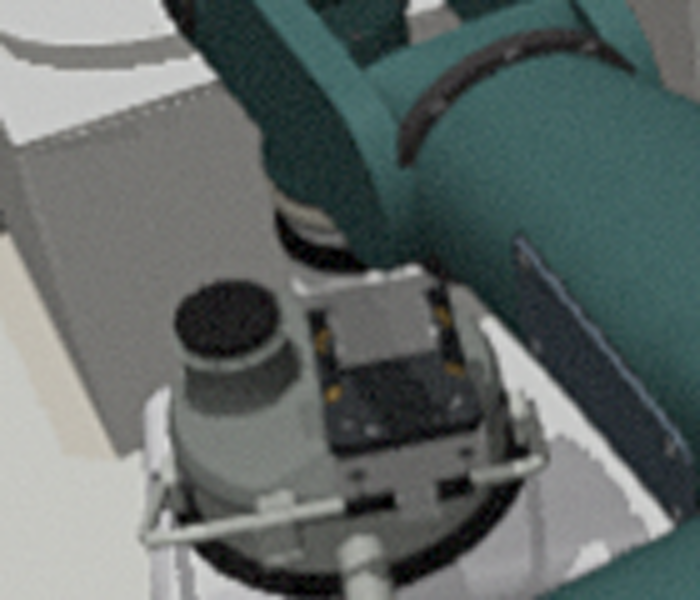

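```bash
python3 - <<'E'
from h import *
im=cv2.imread("pics/scene6.png")
P=(.585,.049,-.214)
for i,a in enumerate((0,.05)):
    overlay("scene",im,[(T(P,clampU(a)),(0,255,0)),(T(P,circ(0,65,174,89)),(255,0,0))],145,235,110,60,7,f"cl{i}")
a=np.vstack([cv2.imread("pics/cl0.png"),cv2.imread("pics/cl1.png")]);cv2.imwrite("pics/cl.png",cv2.resize(a,None,fx=.7,fy=.7))
E
```

```text
(no output)
```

View pics/cl.png

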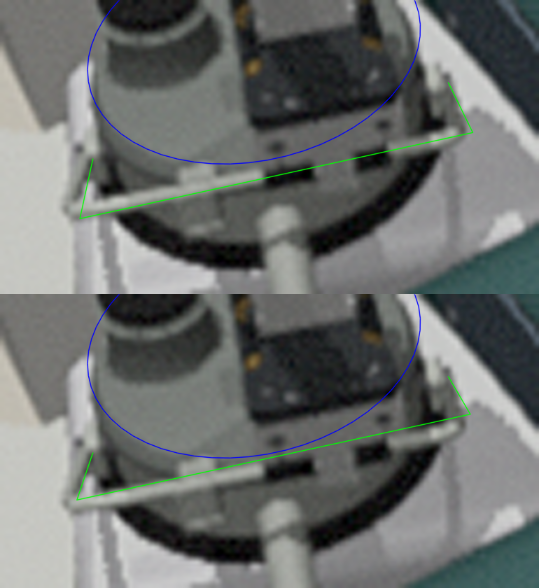

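>>> {"name": "apply_moves", "arguments": {"moves": [[[0,0.1,-0.5],[0,0,0],0],[[0,0.1,-0.7],[0,0,0],0],[[0,0.1,-0.7],[0,0,0],0.22],[[0,0.1,-0.7],[0,0,0],0.22],[[0,0.1,-0.7],[0,0,0],0.22],[[0,0.1,-0.7],[0,0,0],0.22],[[0,0.1,-1.2],[0,0,0],0.22],[[0,0.1,-2.5],[0,0,0],0.22],[[0,0.1,-5],[0,0,0],0.3],[[0,0.1,-8],[0,0,0],0.4]]}}

```text
time: 8.15
tool_pos: [0.4826, 0.1064, 0.2578]
ee_rot: [-3.136, -0.0, 1.357]
wrist_force: [-0.4, 0.0, 0.0]
width: 0.0307
```

```bash
python3 - <<'E'
from h import *
p,R=load();save(p+R.apply([0,.001,-.08]),R)
obs();print(load()[0])
for n in ("scene","top"):
    im=optics.snapshot(n)[:,:,::-1]; cv2.imwrite(f"pics/{n}7.png",im)
P=(.585,.049,-.214)
overlay("scene",cv2.imread("pics/scene7.png"),[(T(P,clampU(0)),(0,255,0))],145,235,110,60,7,f"cl3")
E
```

```text
8.15 [0.4826 0.1064 0.2578] [-3.136 -0.     1.357] F [-0.4  0.   0. ] T [-0.08  0.06 -0.02] w 0.0307 q [ 0.1  -0.04  1.42  0.    1.76  0.32]
[0.48451808 0.10683636 0.26011948]
```

View pics/cl3.png

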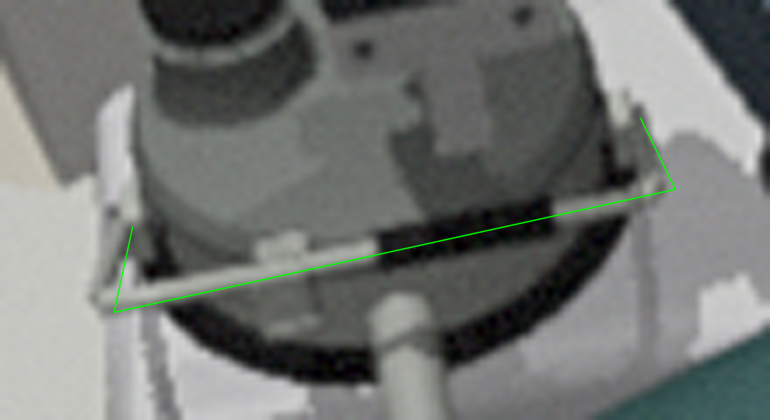

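View pics/top7.png

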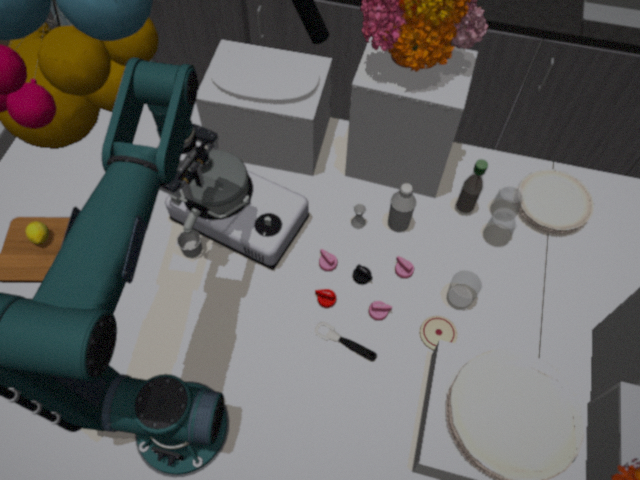

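>>> {"name": "apply_moves", "arguments": {"moves": [[[0,0,0],[0,0,0],0],[[0,0,0],[0,0,0],0],[[0,0,0],[0,0,0],0],[[0,0,0],[0,0,0],0],[[0,0,2],[0,0,0],0],[[0,0,4],[0,0,0],0],[[0,0,4.5],[0,0,0],0],[[0,0,5.0],[0,0,0],0],[[0,0,5.5],[0,0,0],0],[[0,0,6.0],[0,0,0],0]]}}

```text
time: 9.08
tool_pos: [0.4832, 0.1067, 0.2064]
ee_rot: [3.139, -0.003, 1.357]
wrist_force: [-17.2, -1.7, 42.6]
width: 0.0005
```

```bash
python3 - <<'E'
from h import *
p,R=load();save(p+R.apply([0,0,.06]),R)
obs();print(load()[0])
E
```

```text
9.08 [0.4832 0.1067 0.2064] [ 3.139e+00 -3.000e-03  1.357e+00] F [-17.2  -1.7  42.6] T [-0.43  3.4   0.01] w 0.0005 q [ 0.1  -0.04  1.52  0.    1.65  0.32]
[0.48449765 0.10685683 0.20011949]
```

>>> {"name": "apply_moves", "arguments": {"moves": [[[0,0,-1],[0,0,0],0],[[0,0,-3],[0,0,0],0],[[0,0,-6],[0,0,0],0],[[0,0,-9],[0,0,0],0.3],[[0,0,-12],[0,0,0],0.5],[[0,0,-12],[0,0,0],0.6],[[0,0,-12],[0,0,0],0.6],[[0,0,-12],[0,0,0],0.6],[[0,0,-12],[0,0,0],0.6],[[0,0,-12],[0,0,0],0.6]]}}

```text
time: 9.92
tool_pos: [0.4835, 0.1065, 0.3173]
ee_rot: [-3.138, -0.001, 1.357]
wrist_force: [-0.4, 0.5, -0.2]
width: 0.0437
```

```bash
cat >> h.py <<'E'
kq=np.array([(20,7),(20,-7),(-14,-7),(-33,0),(-14,7),(20,7)],float)
def kl(v,z0=0,col=(0,255,0)):
    L=[circ(0,0,0,26),circ(0,0,18,26),np.c_[kq,[42,42,42,30,42,42]],np.c_[kq,[18]*6]]
    return [(T(v,x+[0,0,z0]),col) for x in L]
E
python3 - <<'E'
from h import *
p,R=load();save(p+R.apply([0,0,-.12]),R)
obs();print(load()[0])
for n in ("scene","top"):
    im=optics.snapshot(n)[:,:,::-1]; cv2.imwrite(f"pics/{n}8.png",im)
    u,v=proj(n,(.49,-.325,.02))[0].astype(int);print(u,v)
    g=np.clip(im.astype(float)*1.6,0,255).astype('uint8')
    overlay(n,g,kl((.492,-.3255,1.1)),u-25,v-20,50,40,14,n+"k8")
E
```

```text
9.92 [0.4835 0.1065 0.3173] [-3.138e+00 -1.000e-03  1.357e+00] F [-0.4  0.5 -0.2] T [-0.05  0.1  -0.03] w 0.0437 q [ 0.1  -0.03  1.3   0.    1.88  0.32]
[0.4845385  0.1068159  0.32011947]
354 251
362 274
```

View pics/topk8.png

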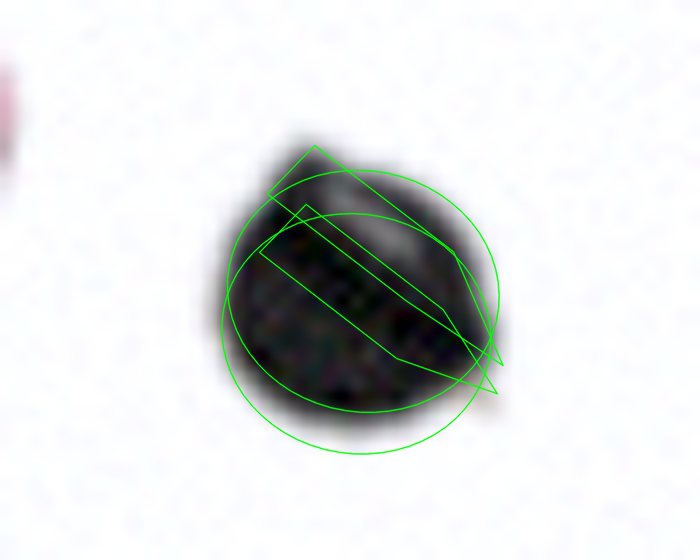

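View pics/scenek8.png

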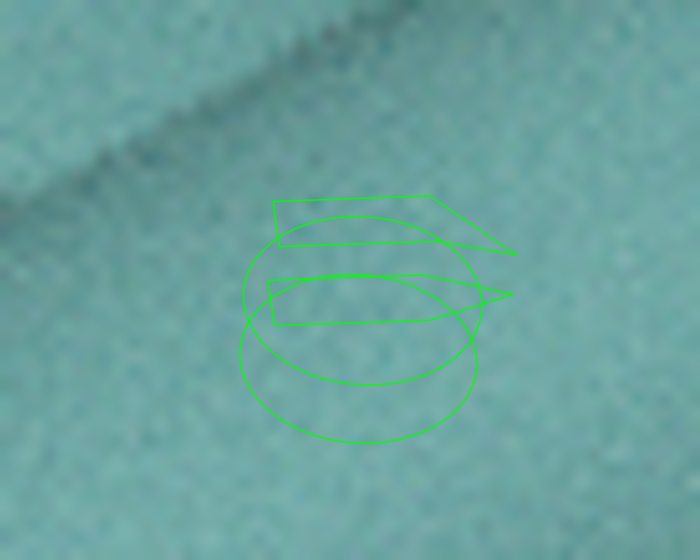

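```bash
python3 - <<'E'
from h import *
k=np.array([.4935,-.3248]);ps=1.08
tx=np.array([np.cos(ps),np.sin(ps)]);ty=np.array([np.sin(ps),-np.cos(ps)])
for n,uv,z in (("shaker",(400,226),0),("shakertop",(406,187),.179),("jigger",(358,226),0),("tumbler",(461,302),0),("pink1",(328,262),.01),("pink2",(404,268),.01),("red",(327,298),.01),("pink3",(379,311),.01)):
    q=atz("top",uv,z)[:2];print(n,q.round(3),"tool x,y:",((q-k)@tx).round(3),((q-k)@ty).round(3))
p,R=load()
rows(line((.4935,-.3248,.22),down(1.08),10),.45)
E
```

```text
shaker [ 0.68  -0.395] tool x,y: 0.026 0.197
shakertop [ 0.685 -0.386] tool x,y: 0.036 0.197
jigger [ 0.649 -0.279] tool x,y: 0.113 0.115
tumbler [ 0.488 -0.594] tool x,y: -0.24 0.122
pink1 [ 0.509 -0.226] tool x,y: 0.094 -0.033
pink2 [ 0.544 -0.43 ] tool x,y: -0.069 0.094
red [ 0.404 -0.25 ] tool x,y: 0.023 -0.115
pink3 [ 0.402 -0.39 ] tool x,y: -0.1 -0.05
[[[-4.2, 1.0, 1.0], [0.0, 0.0, 0.028], 0.45], [[-8.4, 2.01, 2.0], [0.0, 0.0, 0.055], 0.45], [[-12.6, 3.01, 3.0], [0.0, 0.0, 0.083], 0.45], [[-16.8, 4.02, 4.0], [0.0, 0.0, 0.111], 0.45], [[-20.99, 5.02, 5.0], [0.0, 0.0, 0.138], 0.45], [[-25.19, 6.03, 6.0], [0.0, 0.0, 0.166], 0.45], [[-29.39, 7.03, 7.0], [0.0, 0.0, 0.194], 0.45], [[-33.59, 8.04, 8.0], [0.0, 0.0, 0.221], 0.45], [[-37.79, 9.04, 9.0], [0.0, 0.0, 0.249], 0.45], [[-41.99, 10.05, 10.0], [0.0, 0.0, 0.277], 0.45]]
```

>>> {"name": "apply_moves", "arguments": {"moves": [[[-3,0.7,0.5],[0,0,0.03],0.45],[[-6.5,1.5,1],[0,0,0.05],0.45],[[-10,2.4,1.5],[0,0,0.07],0.45],[[-13.5,3.2,2],[0,0,0.1],0.45],[[-17,4,2.5],[0,0,0.12],0.45],[[-20.5,4.9,3],[0,0,0.14],0.45],[[-24,5.7,4],[0,0,0.16],0.45],[[-27.5,6.6,5],[0,0,0.19],0.45],[[-31,7.4,6],[0,0,0.21],0.45],[[-34,8.1,7],[0,0,0.23],0.45]]}}

```text
time: 10.85
tool_pos: [0.4903, -0.245, 0.247]
ee_rot: [-3.14, -0.002, 1.125]
wrist_force: [0.8, -0.1, -0.4]
width: 0.0423
```

```bash
python3 - <<'E'
from h import *
p,R=load();d=np.array([.4199-.34,.1005-.081,.10-.07]);print(d)
# cmd.json currently holds full target; recompute the real commanded
p0=p-R.apply([0,0,0])
import numpy as np
pA=np.array([.4845385,.1068159,.32011947]);RA=down(1.35679941)
pc=pA+RA.apply([-.34,.081,.07]);Rc=RA*Rn.from_rotvec([0,0,.23]);save(pc,Rc)
obs();print(pc)
rows(line((.4935,-.3248,.10),down(1.08),6,4),.45)
E
```

```text
[0.0799 0.0195 0.03  ]
10.85 [ 0.4903 -0.245   0.247 ] [-3.140e+00 -2.000e-03  1.125e+00] F [ 0.8 -0.1 -0.4] T [-0.06  0.05  0.02] w 0.0423 q [-0.57  0.08  1.32  0.    1.74 -0.12]
[ 0.49148599 -0.24263042  0.25011947]
[[[-1.22, 0.62, 2.5], [0.0, 0.0, 0.008], 0.45], [[-2.44, 1.24, 5.0], [0.0, 0.0, 0.016], 0.45], [[-3.67, 1.86, 7.51], [0.0, 0.0, 0.023], 0.45], [[-4.89, 2.47, 10.01], [0.0, 0.0, 0.031], 0.45], [[-6.11, 3.09, 12.51], [0.0, 0.0, 0.039], 0.45], [[-7.33, 3.71, 15.01], [0.0, 0.0, 0.047], 0.45], [[-7.33, 3.71, 15.01], [0.0, 0.0, 0.047], 0.45], [[-7.33, 3.71, 15.01], [0.0, 0.0, 0.047], 0.45], [[-7.33, 3.71, 15.01], [0.0, 0.0, 0.047], 0.45], [[-7.33, 3.71, 15.01], [0.0, 0.0, 0.047], 0.45]]
```

>>> {"name": "apply_moves", "arguments": {"moves": [[[-1.5,0.7,1],[0,0,0.01],0.45],[[-3,1.5,3],[0,0,0.02],0.45],[[-5,2.5,6],[0,0,0.03],0.45],[[-6.5,3.3,9],[0,0,0.04],0.45],[[-7.33,3.71,12],[0,0,0.047],0.45],[[-7.33,3.71,15.0],[0,0,0.047],0.45],[[-7.33,3.71,15.0],[0,0,0.047],0.45],[[-7.33,3.71,15.0],[0,0,0.047],0.45],[[-7.33,3.71,15.0],[0,0,0.047],0.45],[[-7.33,3.71,15.0],[0,0,0.047],0.45]]}}

```text
time: 11.68
tool_pos: [0.4945, -0.3252, 0.1012]
ee_rot: [3.137, -0.001, 1.08]
wrist_force: [0.2, -0.2, -1.2]
width: 0.0425
```

```bash
python3 - <<'E'
from h import *
obs();print(load()[0])
for n in ("top","scene"):
    im=optics.snapshot(n)[:,:,::-1]; cv2.imwrite(f"pics/{n}9.png",im)
    g=np.clip(im.astype(float)*1.5,0,255).astype('uint8')
    u,v=proj(n,(.49,-.325,.06))[0].astype(int)
    crop(g,n+"9c",u-45,v-45,90,90,7)
E
```

```text
11.68 [ 0.4945 -0.3252  0.1012] [ 3.137e+00 -1.000e-03  1.080e+00] F [ 0.2 -0.2 -1.2] T [-0.03  0.17 -0.01] w 0.0425 q [-0.68  0.23  1.45  0.    1.46 -0.19]
[ 0.49350267 -0.32475979  0.10001947]
```

View pics/top9c.png

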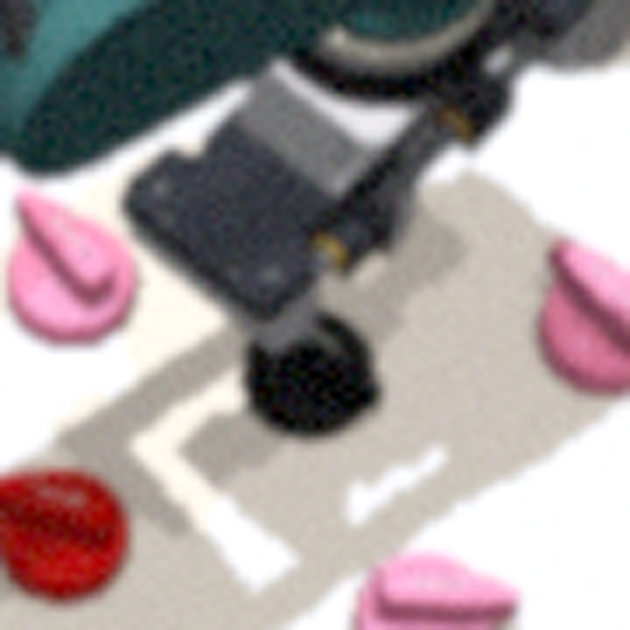

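View pics/scene9c.png

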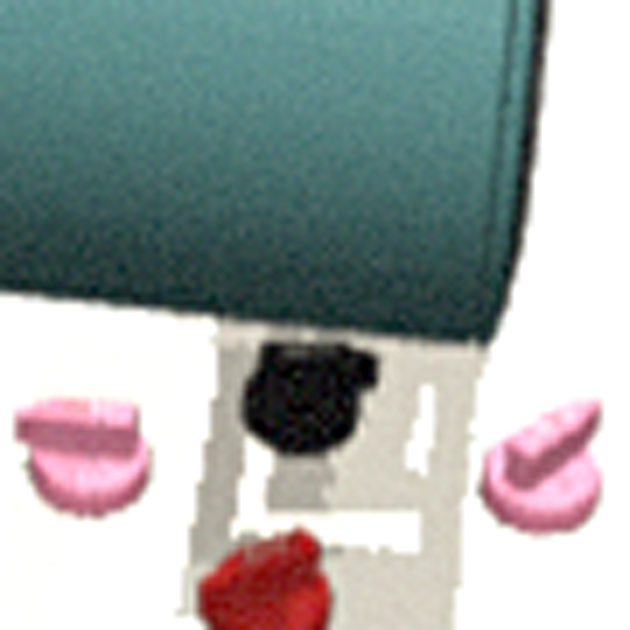

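```bash
python3 - <<'E'
from h import *
A=[]
for n in ("top","scene"):
    im=cv2.imread(f"pics/{n}{'8' if n=='top' else '9'}.png")
    g=np.clip(im.astype(float)*2.2,0,255).astype('uint8')
    u,v=proj(n,(.49,-.325,.02))[0].astype(int)
    overlay(n,g,kl((.4945,-.3245,1.1)),u-20,v-20,40,40,10,"tmp");A.append(cv2.imread("pics/tmp.png"))
cv2.imwrite("pics/kk.png",np.hstack(A))
E
```

```text
(no output)
```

View pics/kk.png

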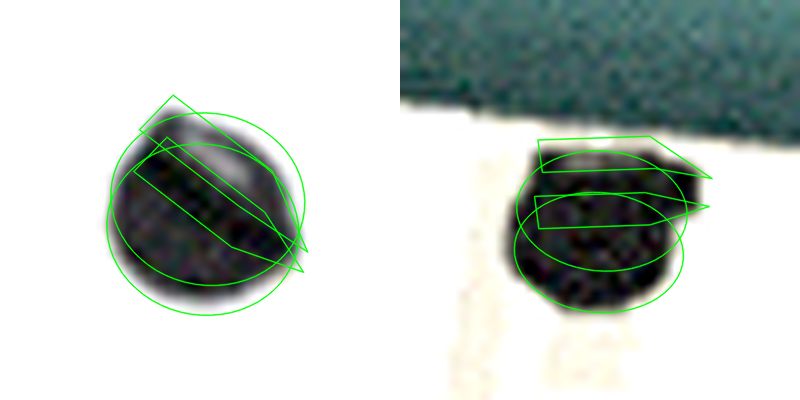

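```bash
python3 - <<'E'
from h import *
rows(line((.494,-.323,.036),down(1.1),5,5),.45)
E
```

```text
[[[0.04, -0.01, 1.28], [0.0, 0.0, -0.004], 0.45], [[0.07, -0.02, 2.56], [0.0, 0.0, -0.008], 0.45], [[0.11, -0.02, 3.84], [0.0, 0.0, -0.012], 0.45], [[0.14, -0.03, 5.12], [0.0, 0.0, -0.016], 0.45], [[0.18, -0.04, 6.4], [0.0, 0.0, -0.02], 0.45], [[0.18, -0.04, 6.4], [0.0, 0.0, -0.02], 0.45], [[0.18, -0.04, 6.4], [0.0, 0.0, -0.02], 0.45], [[0.18, -0.04, 6.4], [0.0, 0.0, -0.02], 0.45], [[0.18, -0.04, 6.4], [0.0, 0.0, -0.02], 0.45], [[0.18, -0.04, 6.4], [0.0, 0.0, -0.02], 0.45]]
```

>>> {"name": "apply_moves", "arguments": {"moves": [[[0.1,0,1.3],[0,0,0],0.45],[[0.1,0,2.6],[0,0,-0.01],0.45],[[0.15,0,3.8],[0,0,-0.01],0.45],[[0.18,-0.04,5.1],[0,0,-0.02],0.45],[[0.18,-0.04,6.4],[0,0,-0.02],0.45],[[0.18,-0.04,6.4],[0,0,-0.02],0.45],[[0.18,-0.04,6.4],[0,0,-0.02],0.45],[[0.18,-0.04,6.4],[0,0,-0.02],0],[[0.18,-0.04,6.4],[0,0,-0.02],0],[[0.18,-0.04,6.4],[0,0,-0.02],0]]}}

```text
time: 12.62
tool_pos: [0.4934, -0.3225, 0.0336]
ee_rot: [-3.14, -0.002, 1.1]
wrist_force: [0.0, 0.9, 0.4]
width: 0.0258
```

>>> {"name": "apply_moves", "arguments": {"moves": [[[0,0,0],[0,0,0],0],[[0,0,0],[0,0,0],0],[[0,0,0],[0,0,0],0],[[0,0,0],[0,0,0],0],[[0,0,0],[0,0,0],0],[[0,0,0],[0,0,0],0],[[0,0,0],[0,0,0],0],[[0,0,0],[0,0,0],0],[[0,0,0],[0,0,0],0],[[0,0,0],[0,0,0],0]]}}

```text
time: 13.45
tool_pos: [0.4936, -0.3226, 0.0341]
ee_rot: [-3.141, -0.002, 1.1]
wrist_force: [-0.3, -0.1, -1.5]
width: 0.0137
```

```bash
python3 - <<'E'
from h import *
obs();print(load()[0])
A=[]
for n in ("top","scene"):
    im=optics.snapshot(n)[:,:,::-1]; cv2.imwrite(f"pics/{n}10.png",im)
    g=np.clip(im.astype(float)*1.5,0,255).astype('uint8')
    u,v=proj(n,(.49,-.325,.03))[0].astype(int)
    crop(g,"tmp",u-28,v-28,57,57,7);A.append(cv2.imread("pics/tmp.png"))
cv2.imwrite("pics/kk10.png",np.hstack(A))
E
```

```text
13.45 [ 0.4936 -0.3226  0.0341] [-3.141e+00 -2.000e-03  1.100e+00] F [-0.3 -0.1 -1.5] T [-0.07  0.08  0.01] w 0.0137 q [-0.68  0.28  1.52  0.    1.34 -0.21]
[ 0.49399863 -0.32298383  0.03601947]
```

View pics/kk10.png

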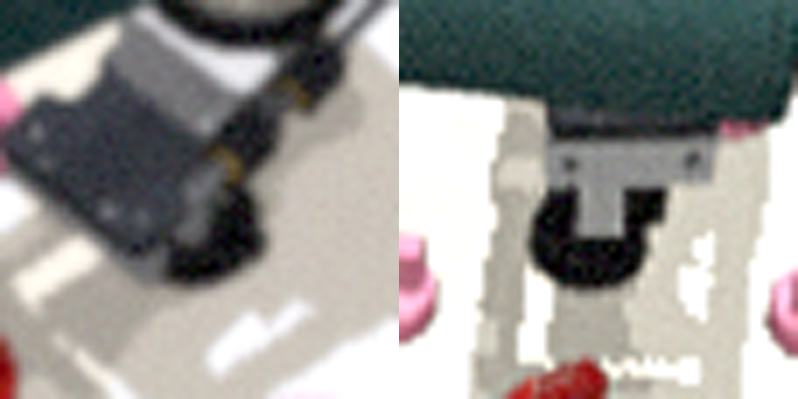

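```bash
python3 - <<'E'
from h import *
A=[]
for n,i in (("top",10),("scene",10)):
    im=cv2.imread(f"pics/{n}{i}.png")
    g=np.clip(im.astype(float)*1.5,0,255).astype('uint8')
    u,v=proj(n,(.529,-.055,.11))[0].astype(int)
    s=(.529,-.055,0)
    L=[(T(s,circ(0,0,103,37)),(0,255,0)),(T(s,circ(0,0,128,8)),(0,0,255))]
    L+=[(T((.529,-.055,a),[(-26,0,104),(-38,0,104)]),(255,0,255)) for a in (-.3,0,.3)]
    overlay(n,g,L,u-20,v-20,40,40,10,"tmp");A.append(cv2.imread("pics/tmp.png"))
cv2.imwrite("pics/sh10.png",np.hstack(A))
E
```

```text
(no output)
```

View pics/sh10.png

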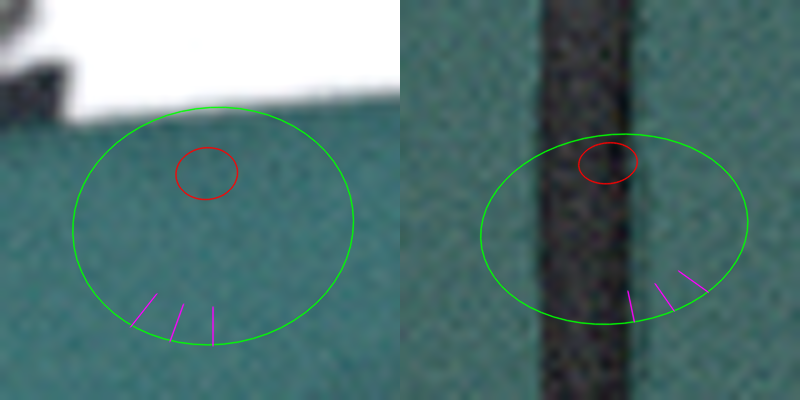

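Arm occludes both there; use earlier pictures (top 8, top 0, scene 0).

```bash
python3 - <<'E'
from h import *
A=[]
for n,i in (("top",0),("top",8)):
    im=cv2.imread(f"pics/{n}{i}.png")
    g=np.clip(im.astype(float)*1.8,0,255).astype('uint8')
    u,v=proj(n,(.529,-.055,.11))[0].astype(int)
    s=(.529,-.055,0)
    crop(g,"tmp",u-20,v-20,40,40,10);A.append(cv2.imread("pics/tmp.png"))
    L=[(T(s,circ(0,0,103,37)),(0,255,0)),(T(s,circ(0,0,128,8)),(0,0,255))]
    L+=[(T((.529,-.055,a),[(-22,0,104),(-38,0,104)]),(255,0,255)) for a in (-.3,0,.3)]
    overlay(n,g,L,u-20,v-20,40,40,10,"tmp");A.append(cv2.imread("pics/tmp.png"))
cv2.imwrite("pics/sh0.png",cv2.resize(np.vstack([np.hstack(A[:2]),np.hstack(A[2:])]),None,fx=.75,fy=.75))
E
```

```text
(no output)
```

View pics/sh0.png

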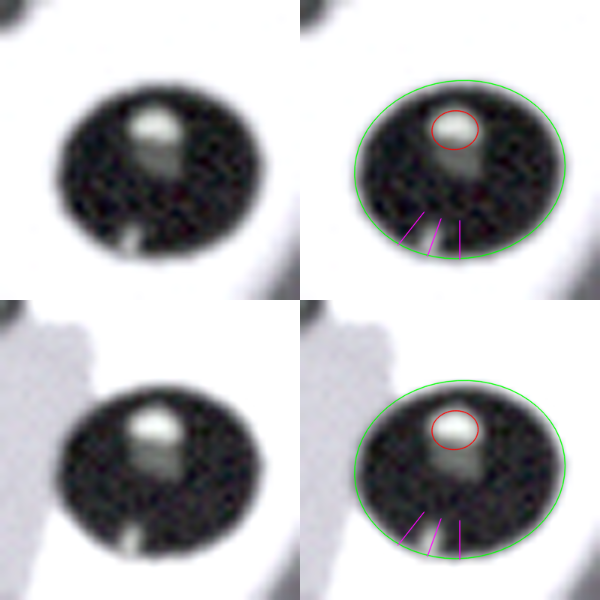

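```bash
python3 - <<'E'
from h import *
rows(line((.494,-.30,.20),down(0.9),5,0),0)
rows(line((.527,-.0555,.205),down(-.03),10,0),0)
E
```

```text
[[[0.41, -0.21, -3.28], [0.0, 0.0, 0.04], 0], [[0.82, -0.42, -6.56], [0.0, 0.0, 0.08], 0], [[1.23, -0.63, -9.84], [0.0, 0.0, 0.12], 0], [[1.64, -0.83, -13.12], [0.0, 0.0, 0.16], 0], [[2.05, -1.04, -16.4], [0.0, 0.0, 0.2], 0]]
[[[2.12, -1.26, -0.05], [0.0, 0.0, 0.093], 0], [[4.24, -2.52, -0.1], [0.0, 0.0, 0.186], 0], [[6.36, -3.79, -0.15], [0.0, 0.0, 0.279], 0], [[8.48, -5.05, -0.2], [0.0, 0.0, 0.372], 0], [[10.6, -6.31, -0.25], [0.0, 0.0, 0.465], 0], [[12.72, -7.57, -0.3], [0.0, 0.0, 0.558], 0], [[14.84, -8.83, -0.35], [0.0, 0.0, 0.651], 0], [[16.96, -10.1, -0.4], [0.0, 0.0, 0.744], 0], [[19.08, -11.36, -0.45], [0.0, 0.0, 0.837], 0], [[21.2, -12.62, -0.5], [0.0, 0.0, 0.93], 0]]
```

>>> {"name": "apply_moves", "arguments": {"moves": [[[0,0,-2],[0,0,0],0],[[0,0,-4.5],[0,0,0],0],[[0.4,-0.2,-7],[0,0,0.04],0],[[0.8,-0.4,-9.5],[0,0,0.08],0],[[1.2,-0.6,-12],[0,0,0.12],0],[[1.6,-0.8,-14.5],[0,0,0.16],0],[[2.05,-1.04,-16.4],[0,0,0.2],0],[[2.05,-1.04,-16.4],[0,0,0.2],0],[[2.05,-1.04,-16.4],[0,0,0.2],0],[[2.05,-1.04,-16.4],[0,0,0.2],0]]}}

```text
time: 14.38
tool_pos: [0.493, -0.2998, 0.1965]
ee_rot: [-3.138, -0.002, 0.901]
wrist_force: [0.3, 1.0, -1.2]
width: 0.0136
```

>>> {"name": "apply_moves", "arguments": {"moves": [[[2.1,-1.3,0],[0,0,0.09],0],[[4.2,-2.5,-0.1],[0,0,0.19],0],[[6.4,-3.8,-0.15],[0,0,0.28],0],[[8.5,-5,-0.2],[0,0,0.37],0],[[10.6,-6.3,-0.25],[0,0,0.47],0],[[12.7,-7.6,-0.3],[0,0,0.56],0],[[14.8,-8.8,-0.35],[0,0,0.65],0],[[17,-10.1,-0.4],[0,0,0.74],0],[[19.1,-11.4,-0.45],[0,0,0.84],0],[[21.2,-12.62,-0.5],[0,0,0.93],0]]}}

```text
time: 15.22
tool_pos: [0.5255, -0.0544, 0.2009]
ee_rot: [-3.139, 0.004, -0.035]
wrist_force: [0.1, 0.6, 0.1]
width: 0.0137
```

```bash
python3 - <<'E'
from h import *
obs();print(load()[0])
for n in ("top","scene"):
    im=optics.snapshot(n)[:,:,::-1]; cv2.imwrite(f"pics/{n}11.png",im)
    g=np.clip(im.astype(float)*1.5,0,255).astype('uint8')
    u,v=proj(n,(.527,-.055,.17))[0].astype(int);print(u,v)
    crop(g,n+"11c",u-35,v-35,70,70,8)
E
```

```text
15.22 [ 0.5255 -0.0544  0.2009] [-3.139  0.004 -0.035] F [0.1 0.6 0.1] T [-0.04  0.17  0.01] w 0.0137 q [-0.21  0.05  1.45  0.    1.65  1.39]
[ 0.52700791 -0.05549082  0.20501947]
265 210
265 239
```

View pics/top11c.png

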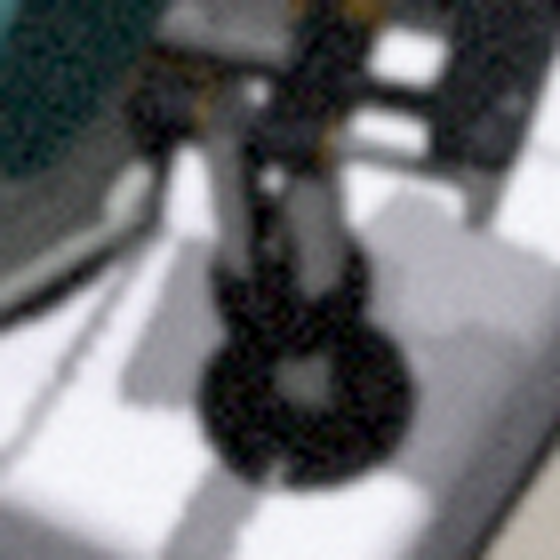

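View pics/scene11c.png

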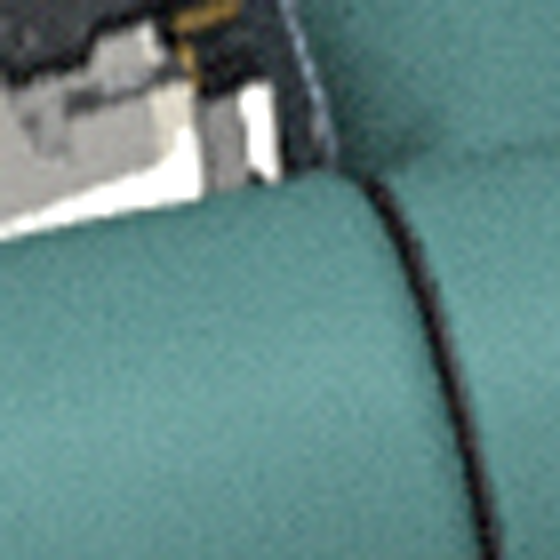

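```bash
python3 - <<'E'
from h import *
im=cv2.imread("pics/top11.png")
g=(255*np.clip(im/110.,0,1)**.5).astype('uint8')
crop(g,"a",235,180,56,56,10)
A=[cv2.imread("pics/a.png")]
k=(.5255,-.0544,-.035)
L=kl(k,.1669*1000)
overlay("top",g,L+[(T((.529,-.0555,0),circ(0,0,128,8)),(0,0,255))],235,180,56,56,10,"b");A.append(cv2.imread("pics/b.png"))
cv2.imwrite("pics/h11.png",cv2.resize(np.hstack(A),None,fx=.71,fy=.71))
E
```

```text
(no output)
```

View pics/h11.png

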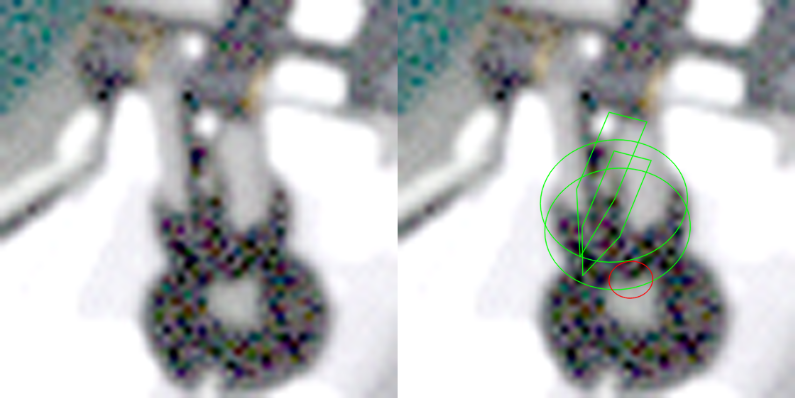

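```bash
python3 - <<'E'
from h import *
A=[]
for n in ("top","scene"):
    im=cv2.imread(f"pics/{n}10.png");g=np.clip(im*1.8,0,255).astype('uint8')
    u,v=proj(n,(.4936,-.3226,.02))[0].astype(int);row=[]
    for d in (0,3,6):
        k=(.4936+d*.001*np.cos(1.1),-.3226+d*.001*np.sin(1.1),1.1)
        overlay(n,g,kl(k),u-20,v-20,40,40,10,"b");row.append(cv2.resize(cv2.imread("pics/b.png"),None,fx=.66,fy=.66))
    A.append(np.hstack(row))
cv2.imwrite("pics/d10.png",np.vstack(A))
E
```

```text
(no output)
```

View pics/d10.png

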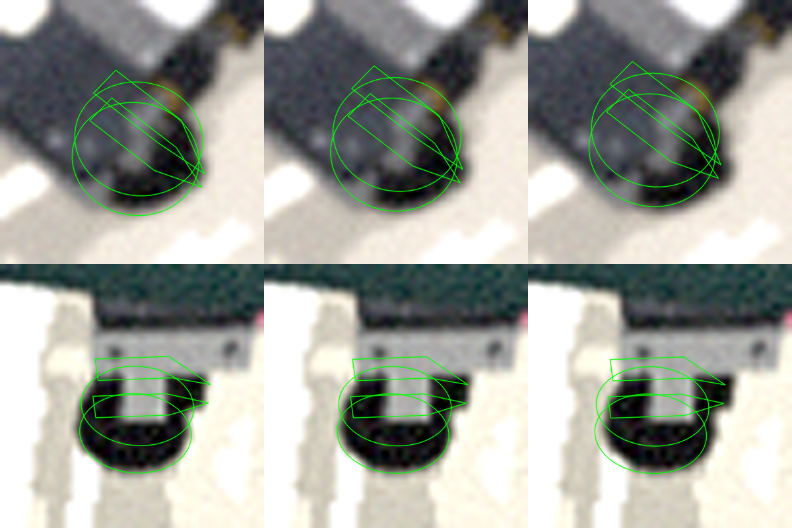

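>>> {"name": "apply_moves", "arguments": {"moves": [[[0.1,0,0.5],[0,0,0],0],[[0.2,0,1.2],[0,0,0],0],[[0.2,0,2],[0,0,0],0],[[0.2,0,2.8],[0,0,0],0],[[0.2,0,3.3],[0,0,0],0],[[0.2,0,3.5],[0,0,0],0],[[0.2,0,3.5],[0,0,0],0],[[0.2,0,3.5],[0,0,0],0],[[0.2,0,3.5],[0,0,0],0],[[0.2,0,3.5],[0,0,0],0]]}}

```text
time: 16.15
tool_pos: [0.5289, -0.0556, 0.1694]
ee_rot: [-3.14, -0.002, -0.03]
wrist_force: [-0.9, -0.0, -0.5]
width: 0.0139
```

```bash
python3 - <<'E'
from h import *
p,R=load();save(p+R.apply([.002,0,.035]),R)
obs();print(load()[0])
im=optics.snapshot("top")[:,:,::-1]; cv2.imwrite(f"pics/top12.png",im)
g=(255*np.clip(im/110.,0,1)**.5).astype('uint8')
crop(g,"a",235,190,56,56,10);A=[cv2.imread("pics/a.png")]
o=robot.get_obs();t=o['tool_pos']
overlay("top",g,kl((t[0]+.001,t[1],o['ee_rot'][2]),1000*(t[2]-.034))+[(T((.529,-.0555,0),circ(0,0,128,8)),(0,0,255)),(T((.529,-.0555,0),circ(0,0,102,37)),(255,0,0))],235,190,56,56,10,"b");A.append(cv2.imread("pics/b.png"))
cv2.imwrite("pics/h12.png",cv2.resize(np.hstack(A),None,fx=.71,fy=.71))
E
```

```text
16.15 [ 0.5289 -0.0556  0.1694] [-3.14e+00 -2.00e-03 -3.00e-02] F [-0.9 -0.  -0.5] T [-0.02  0.14  0.  ] w 0.0139 q [-0.21  0.06  1.5   0.    1.58  1.39]
[ 0.529007   -0.05555121  0.17001947]
```

View pics/h12.png

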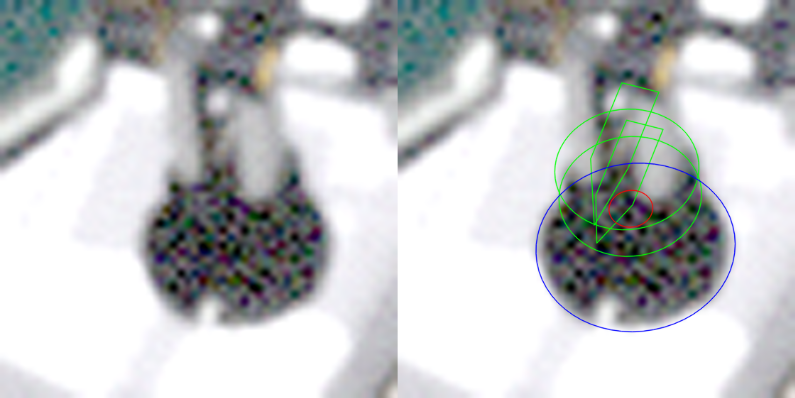

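>>> {"name": "apply_moves", "arguments": {"moves": [[[0,0,0.3],[0,0,0],0],[[0,0,0.5],[0,0,0],0],[[0,0,0.7],[0,0,0],0],[[0,0,0.8],[0,0,0],0],[[0,0,0.9],[0,0,0],0],[[0,0,1.0],[0,0,0],0],[[0,0,1.1],[0,0,0],0],[[0,0,1.2],[0,0,0],0],[[0,0,1.2],[0,0,0],0],[[0,0,1.2],[0,0,0],0]]}}

```text
time: 17.03
tool_pos: [0.5286, -0.0553, 0.1573]
ee_rot: [-3.139, -0.001, -0.03]
wrist_force: [-1.6, 2.5, 4.1]
width: 0.0143
```

```bash
python3 - <<'E'
from h import *
p,R=load();save(p+R.apply([0,0,.012]),R)
obs();print(load()[0])
E
```

```text
17.03 [ 0.5286 -0.0553  0.1573] [-3.139e+00 -1.000e-03 -3.000e-02] F [-1.6  2.5  4.1] T [0.42 0.52 0.03] w 0.0143 q [-0.21  0.07  1.52  0.    1.56  1.39]
[ 0.529007   -0.05555121  0.15801947]
```

>>> {"name": "apply_moves", "arguments": {"moves": [[[0,0,0.1],[0,0,0],0],[[0,0,0.2],[0,0,0],0],[[0,0,0.3],[0,0,0],0],[[0,0,0.4],[0,0,0],0],[[0,0,0.4],[0,0,0],0],[[0,0,0.4],[0,0,0],0],[[0,0,0.4],[0,0,0],0],[[0,0,0.4],[0,0,0],0],[[0,0,0.4],[0,0,0],0],[[0,0,0.4],[0,0,0],0]]}}

```text
time: 17.87
tool_pos: [0.5287, -0.0543, 0.1523]
ee_rot: [-3.137, -0.0, -0.03]
wrist_force: [-0.1, 4.7, 2.1]
width: 0.0138
```

```bash
python3 - <<'E'
from h import *
p,R=load();save(p+R.apply([0,0,.004]),R)
obs();print(load()[0])
im=optics.snapshot("top")[:,:,::-1]; cv2.imwrite(f"pics/top13.png",im)
g=(255*np.clip(im/110.,0,1)**.5).astype('uint8')
crop(g,"h13",235,190,56,56,10)
E
```

```text
17.87 [ 0.5287 -0.0543  0.1523] [-3.137 -0.    -0.03 ] F [-0.1  4.7  2.1] T [1.17 0.18 0.04] w 0.0138 q [-0.21  0.07  1.52  0.    1.55  1.39]
[ 0.529007   -0.05555121  0.15401947]
```

View pics/h13.png

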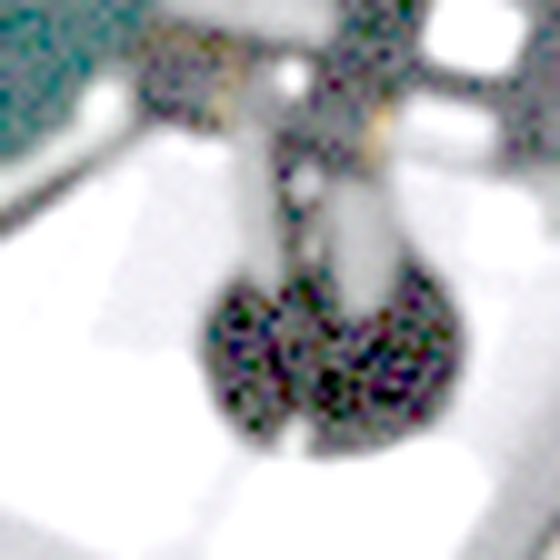

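>>> {"name": "apply_moves", "arguments": {"moves": [[[0,-0.1,0.2],[0,0,0],0],[[0,-0.1,0.4],[0,0,0],0],[[0,-0.1,0.6],[0,0,0],0],[[0,-0.1,0.8],[0,0,0],0],[[0,-0.1,0.9],[0,0,0],0],[[0,-0.1,1.0],[0,0,0],0],[[0,-0.1,1.0],[0,0,0],0],[[0,-0.1,1.0],[0,0,0],0],[[0,-0.1,1.0],[0,0,0],0],[[0,-0.1,1.0],[0,0,0],0]]}}

```text
time: 18.75
tool_pos: [0.5284, -0.0542, 0.1429]
ee_rot: [-3.139, -0.0, -0.03]
wrist_force: [-2.0, 5.3, 3.1]
width: 0.0134
```

```bash
python3 - <<'E'
from h import *
p,R=load();save(p+R.apply([0,-.001,.010]),R)
obs();print(load()[0])
E
```

```text
18.75 [ 0.5284 -0.0542  0.1429] [-3.139 -0.    -0.03 ] F [-2.   5.3  3.1] T [ 1.06  0.49 -0.02] w 0.0134 q [-0.21  0.07  1.54  0.    1.53  1.39]
[ 0.52903719 -0.05455166  0.14401947]
```

>>> {"name": "apply_moves", "arguments": {"moves": [[[0,-0.1,0],[0,0,0],0],[[0,-0.1,0],[0,0,0],0],[[0,-0.1,0.1],[0,0,0],0],[[0,-0.1,0.2],[0,0,0],0],[[0,-0.1,0.3],[0,0,0],0],[[0,-0.1,0.4],[0,0,0],0],[[0,-0.1,0.5],[0,0,0],0],[[0,-0.1,0.6],[0,0,0],0],[[0,-0.1,0.7],[0,0,0],0],[[0,-0.1,0.7],[0,0,0],0]]}}

```text
time: 19.58
tool_pos: [0.5286, -0.054, 0.1388]
ee_rot: [-3.141, -0.002, -0.03]
wrist_force: [-6.9, 2.1, 14.1]
width: 0.014
```

```bash
python3 - <<'E'
from h import *
p,R=load();save(p+R.apply([0,-.001,.007]),R)
obs();print(load()[0])
im=optics.snapshot("top")[:,:,::-1]; cv2.imwrite(f"pics/top14.png",im)
g=(255*np.clip(im/110.,0,1)**.5).astype('uint8')
crop(g,"h14",235,190,56,56,10)
obs()
E
```

```text
19.58 [ 0.5286 -0.054   0.1388] [-3.141e+00 -2.000e-03 -3.000e-02] F [-6.9  2.1 14.1] T [ 0.49  1.57 -0.01] w 0.014 q [-0.21  0.07  1.54  0.    1.52  1.39]
[ 0.52906739 -0.05355212  0.13701947]
19.63 [ 0.5286 -0.054   0.1389] [-3.141e+00 -2.000e-03 -3.000e-02] F [-7.9  1.5 14.2] T [ 0.5   1.58 -0.01] w 0.0139 q [-0.21  0.07  1.54  0.    1.52  1.39]
```

View pics/h14.png

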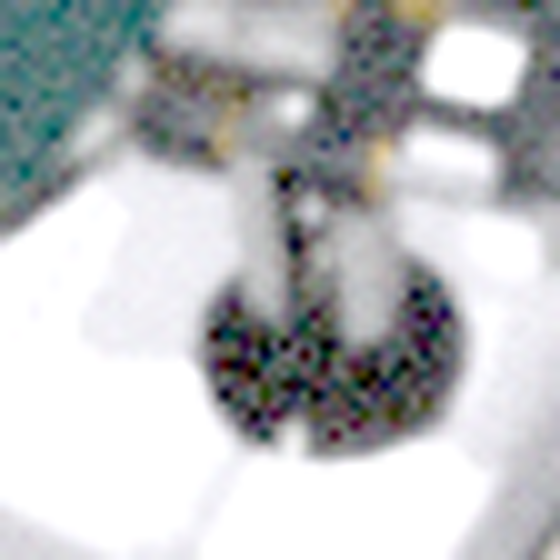

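>>> {"name": "apply_moves", "arguments": {"moves": [[[-0.05,0,0],[0,0,0],0],[[-0.05,0,0.05],[0,0,0],0],[[-0.05,0,0.1],[0,0,0],0],[[-0.05,0,0.1],[0,0,0],0],[[-0.05,0,0.1],[0,0,0],0],[[-0.05,0,0.1],[0,0,0],0],[[-0.05,0,0.1],[0,0,0],0],[[-0.05,0,0.1],[0,0,0],0],[[-0.05,0,0.1],[0,0,0],0],[[-0.05,0,0.1],[0,0,0],0]]}}

```text
time: 20.47
tool_pos: [0.5286, -0.0541, 0.1388]
ee_rot: [-3.141, -0.004, -0.03]
wrist_force: [-7.1, 2.0, 16.7]
width: 0.0139
```

```bash
python3 - <<'E'
from h import *
obs()
im=optics.snapshot("scene")[:,:,::-1]; cv2.imwrite(f"pics/scene15.png",im)
im=optics.snapshot("top")[:,:,::-1]; cv2.imwrite(f"pics/top15.png",im)
obs()
E
```

```text
20.47 [ 0.5286 -0.0541  0.1388] [-3.141 -0.004 -0.03 ] F [-7.1  2.  16.7] T [0.58 1.62 0.01] w 0.0139 q [-0.21  0.07  1.55  0.    1.52  1.39]
20.57 [ 0.5286 -0.0541  0.1388] [-3.141 -0.004 -0.03 ] F [-6.9  2.3 17.3] T [0.52 1.6  0.02] w 0.0138 q [-0.21  0.07  1.55  0.    1.52  1.39]
```

View pics/scene15.png

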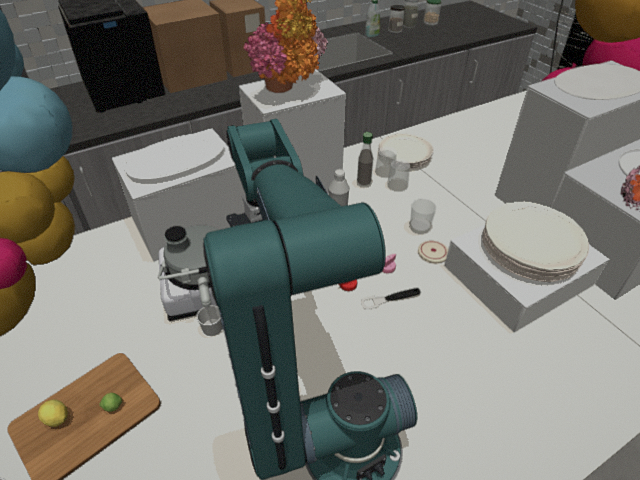

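View pics/top15.png

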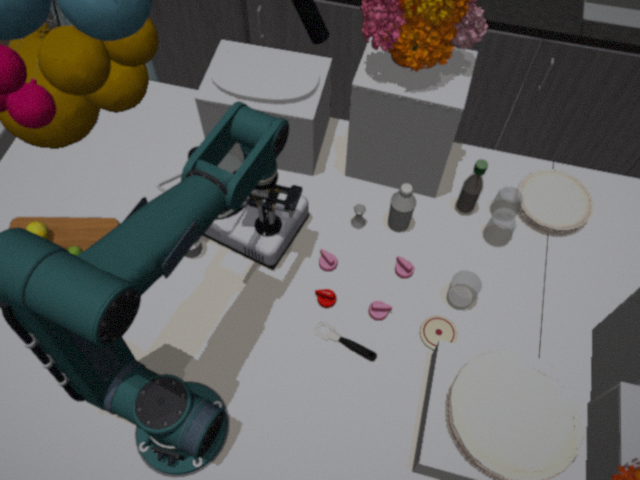

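```bash
python3 - <<'E'
from h import *
a=cv2.imread("pics/scene7.png")[235:295,145:225];b=cv2.imread("pics/scene15.png")[235:295,145:225]
c=cv2.imread("pics/top15.png")[150:210,145:225]
cv2.imwrite("pics/cmp.png",cv2.resize(np.hstack([a,b,c]),None,fx=3.3,fy=3.3,interpolation=cv2.INTER_CUBIC))
E
```

```text
(no output)
```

View pics/cmp.png

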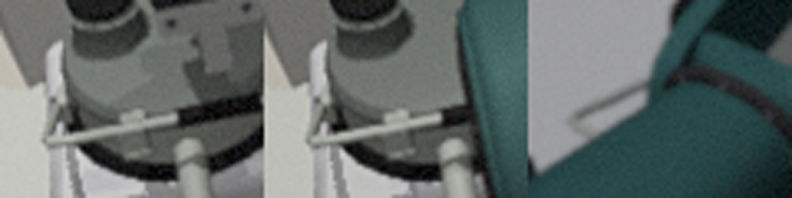

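The clamp is unchanged, still home in the catch. The cup, jigger, shaker, opener, coasters and tumbler stand where they were. Handing in.

```bash
python3 - <<'E'
from h import *
obs();print(job.close_job())
E
```

```text
20.57 [ 0.5286 -0.0541  0.1388] [-3.141 -0.004 -0.03 ] F [-6.9  2.3 17.3] T [0.52 1.6  0.02] w 0.0138 q [-0.21  0.07  1.55  0.    1.52  1.39]
the job is handed in; nothing more can be done
None
```

The clamp is closed in its catch and the knob is fully on the D-shaft, pressed to the bottom. I handed the job in at 20.6 s with the gripper still holding it there; the hand-in gives no verdict.

- **Clamp:** I gripped the sleeve, swung the clamp over the lid, then pressed down on the sleeve with closed fingers. It stopped at a tool height of 206.4 mm, where about 207 mm means home. That press read 42.6 N up and 17 N sideways at the wrist, from the fingertips. The last scene picture shows the crossbar where it was after closing.
- **Knob:** I picked up the black one, turned it nose to tick and slid it on with 2–5 N. It then met the spring and bottomed at a tool height of 138.8 mm (139 expected), with 17 N upward force and the bar still gripped at 13.8 mm.
- **Last checks:**
  - About 7 N of sideways force remained at the wrist; a 0.5 mm correction did not remove it.
  - The scene camera's view of the knob was blocked by the arm, so seating rests on the forces, the height and the top picture.
  - By eye in the last pictures, the bar things had not moved.

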